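Pack tested boards in the hinged case

TASK

Pack every tested board carrier that is on the table flat in the well of the hinged case, one on another; the well's floor is set to an unknown height, so lower each one until you feel it rest before letting go, never drop it in. Then lay the cover plate on top of the pile in the same way with its grip bar up, see that nothing stands above the rim, close the lid fully and slide the latch home to its stop, leaving the other things on the table alone.

Things in the scene. Friction and masses are not known exactly. Their poses are not given: they have to be found in the camera images.
- case: Black case fixed to the table, open on top, clear lid hinged along its +y side. Origin: centre of its underside on the table, z up. Outside 176 (x) by 140 (y) mm, walls 8 mm, rim 96 mm up. A ledge on the -y side (110 mm long in x, sticking out 40 mm, top 55 mm up) carries the latch. Clamp feet 12 mm high stick out 30 mm on the +x and -x sides.
- well (a point): Centre of the well, at the top of the grey guide blocks, 78 mm above the table; axes as the case. Straight-walled well 70 (x) by 100 (y) mm; a carrier or the plate lies in it with its long side along y. On its +x and -x sides are finger slots: 45 mm wide in x, 80 mm long in y, open down to the case bottom 6 mm above the table.
- rim (a point): Centre of the case's opening (160 by 124 mm) at rim height, 96 mm above the table. The well's floor below is a flat 66 by 96 mm stage set somewhere from 20 to 34 mm above the table: different every time, not reported, to be felt by touch; it does not give way below 25 N.
- lid (a joint): Lid angle in rad: 0 shut flat on the rim, 1.57 upright, 2.2 at most (leaning back outwards; starts at 1.75 to 2.15). Stiff hinge: the lid stays where it is left; swinging it takes 3 to 5 N near the free edge. No handle: push it over from behind on its outer face, then press it down.
- lid_hinge (a point): Middle of the lid's hinge line, at the +y outer edge of the rim: 70 mm in y from the case's centre, 96 mm up; fixed to the case, axes as the case; the hinge line is along the case's x.
- lid_edge (a point): Middle of the lid's free edge, on its outer face; z is the outward normal of that face. Lid: 176 mm along the hinge, 140 mm from hinge to free edge, 8 mm thick, dark frame 18 mm wide round a clear pane lying 1 mm below the frame's face. Shut, its outer face is 104 mm above the table.
- latch (a joint): Latch position in m: 0 open (starts at 0 to 0.006), 0.036 home against its stop. It slides level along the case's +x with about 2 N of friction and stays where it is left.
- latch_top (a point): Top centre of the latch's steel thumb block: 16 (x) by 18 (y) mm, from 56 to 78 mm above the table, 92 mm from the case's centre towards -y (its near face is 13 mm clear of the case wall); at x = -20 mm in the case when open. Push it from its -x side.
- board1: A circuit board in a flat black carrier: rigid slab 60 mm (its x) by 90 mm (its y) by 8 mm thick, green board showing on top, about 100 g; origin at the centre of its underside, z up. Five alike; in a given run three to five are there, flat on the table; picked across the 60 mm width; either end may lead.
- board2: A circuit board in a flat black carrier: rigid slab 60 mm (its x) by 90 mm (its y) by 8 mm thick, green board showing on top, about 100 g; origin at the centre of its underside, z up. Five alike; in a given run three to five are there, flat on the table; picked across the 60 mm width; either end may lead.
- board3: A circuit board in a flat black carrier: rigid slab 60 mm (its x) by 90 mm (its y) by 8 mm thick, green board showing on top, about 100 g; origin at the centre of its underside, z up. Five alike; in a given run three to five are there, flat on the table; picked across the 60 mm width; either end may lead.
- board4: A circuit board in a flat black carrier: rigid slab 60 mm (its x) by 90 mm (its y) by 8 mm thick, green board showing on top, about 100 g; origin at the centre of its underside, z up. Five alike; in a given run three to five are there, flat on the table; picked across the 60 mm width; either end may lead.
- board5: A circuit board in a flat black carrier: rigid slab 60 mm (its x) by 90 mm (its y) by 8 mm thick, green board showing on top, about 100 g; origin at the centre of its underside, z up. Five alike; in a given run three to five are there, flat on the table; picked across the 60 mm width; either end may lead.
- plate: the plain cream-coloured rigid cover plate, 60 mm (x) by 90 mm (y) by 6 mm thick, with a black grip bar standing on its middle: 12 mm wide (x), 40 mm long (y), 13 mm tall, so the whole is 19 mm high; about 130 g; origin at the centre of its underside, z up.
- relay1: bystander: small green relay block 18 x 14 x 15 mm, origin under its centre
- relay2: bystander: larger green relay block 26 x 18 x 18 mm, origin under its centre
- heatsink: bystander: finned aluminium heat sink 50 x 50 x 28 mm, origin under its centre
- driver: bystander: screwdriver 170 mm long lying on the table along its x
- spool: bystander: grey spool, 60 mm across, 30 mm high, with a hole; origin under its centre
- meter: bystander: yellow hand-held meter 75 x 150 x 32 mm, origin under its centre
- pot: bystander: white ceramic pot 70 mm across, 80 mm high, origin under its centre
There are look-alikes about, which are no part of the job. Leave any orange look-alike of the board3 alone. What is shaped like the board2 but red or white is not meant.

How it is judged:
By the outcome, as a careful person would: the job done as asked, in the order asked, and still so for the second after the job is handed in, with the robot touching nothing.
Of board1, board2, board3, board4, board5 only 3 to 5 are there at a start; the rules pass over those that are not, and their reading is None.
At some moment in a run one of board1, board2, board3, board4, board5, plate may be knocked a few centimetres aside while the robot is not near it.
It also fails if it takes over 210 s, if anything falls off the work surface, if the arm or the gripper's body presses on something with over 40 N, if the wrist force passes 120 N, or if a joint passes its speed limit or range.

ROBOT

A 6-joint arm with a two-finger parallel gripper is mounted at the origin on the work surface. World frame = base frame: x ahead of the robot, y to its left, z up, the work surface at z = 0. Lengths are in m, angles in rad, forces in N, time in s.
With the tool pointing down it reaches from about 0.35 to 0.85 m from the base axis. Payload 8.1 kg.
Tool frame: the origin (TCP) lies on the centre line of the jaws, within the pads' length; the fingertips stand robot.finger_overhang ahead of it and the grasp point (between the pads) lies 5 mm behind it (robot.finger_overhang is the distance from the TCP to the fingertips, in m); z points along the fingers, y is the direction in which the jaws open and shut (so a half turn about z gives the same grasp; the last joint's range is limited). The gripper opens to 93 mm and grips with 3 to 60 N. Pads are 15 mm wide; open, the fingers measure 128 mm over their backs; the gripper's body (75 mm by 188 mm) begins 65 mm behind the grasp point.
Start: joints at [1.191, 0.13, 1.488, -0, 1.523, -0.085], TCP at [0.174, 0.574, 0.233] pointing down, gripper open.
Joint ranges: [-2.96, 2.96], [-0.89, 2.26], [0.02, 2.5], [-1.34, 4.48], [0, 2.73], [-2.66, 2.66]. Speed limits (rad/s): [2.39, 2.39, 2.79, 3.14, 3.14, 3.14].

INTERFACE

Orientations are given as a rotation vector (axis times angle).
In Python, from plant import robot gives the robot as it stands. The module is installed in compiled form; this text tells all that it offers.
- The arm moves only by the tool carry_out, never from a script. Its argument "commands" is a list that holds one entry, the list of rows, each a list of 4 numbers: the shift along the tool's x, y, z in cm, then the turn about the tool's z in degrees. In form: [[[tx, ty, tz, roll], ...]]. A call has 1 to 20 rows; each row shifts and turns the commanded pose from where the row before left it, along the tool's axes as they then stand; what a row does not reach is not made up. A row lasts 1/12 s, in which the tool goes at most 41.7 mm and 7.16 degrees, less where a joint would pass 70% of its speed; a pose out of reach is approached as far as the arm can. A call is refused whole if a number of a shift passes 4.17 or a number of a turn 7.16, either way. A call with a gripper value outside its range is refused whole. "claw" is the finger opening in cm, from 0 to 9.3, set as the call begins (left out, the last holds). The fingers move at their own pace and stop on an object; "grip_force" is the grip in N (left out, the last holds). Time passes only in rows, so rows that do not move let the fingers close. It gives the time, the measured TCP pose, the force and the opening at its end, in the units of the state.
- robot.read_state(): the state, without advancing time (a new reading comes with each control period).
- robot.read_camera(name): name is "side" or "top" or "wrist"; returns the picture (420x560x3 uint8, red, green, blue); there is no depth.
- robot.camera_params(name): a dict with "mtx" (3x3 intrinsics, pixels), "R" (3x3) and "t" (3): a world point X has camera coordinates R X + t. Camera axes: x right, y down, z forward; pixel columns grow to the right and rows downward; lengths in m; the calibration is good to about 2 mm. A picture is of the moment at which its call begins: read the wrist's pose just before it. camera_params takes no time and is no camera call; for the wrist camera it gives the pose at the moment of the call.
- robot.close_job(): hands the job in, once; it reports no verdict.
The state is a dict: "t": time; "q": joint angles; "dq": joint speeds; "joint_torque": joint torques, N m; "tool_pos": TCP position; "orientation": TCP orientation; "force": force on the tool from outside, world axes, zero at the start; "wrist_torque": the same for the moment, N m; "opening": finger opening in m.
Only numpy, scipy, OpenCV 4.12 (cv2) and the standard library are available. Lean on these libraries where they do the work, as an engineer would, in place of code of your own. Each camera call takes 0.05 s, during which the arm holds its last target.

## Working session

There is one attempt and no reset: what is moved stays moved. The work goes in short steps, Python scripts to look and compute and a tool call to move; the robot and the scene stay as the last step left them, time stands still between calls to the robot, and variables do not carry over. Pictures are saved under pics/ and viewed, and the job is handed in when it is done.

Besides the shell and the picture viewer there is one more tool, called after "Call:" as name([rows], argument=value, ...), one row to a line, values as JSON. carry_out: Moves the arm, as the interface text tells. Its arguments: {"type":"object","properties":{"commands":{"type":"array","items":{"type":"array","items":{"type":"array","items":{"type":"number"}}}},"claw":{"type":"number"},"grip_force":{"type":"number"}},"required":["commands"]}

```bash
mkdir -p pics; ls
cat > h.py <<'E'
import numpy as np, cv2
from plant import robot
def snap(name, fn):
    im=robot.read_camera(name); cv2.imwrite('pics/'+fn, cv2.cvtColor(im,cv2.COLOR_RGB2BGR)); return im
def ray(P,uv):
    K,R,t=np.array(P['mtx']),np.array(P['R']),np.array(P['t'])
    d=R.T@np.linalg.inv(K)@np.array([uv[0],uv[1],1.0]); o=-R.T@t
    return o,d
def onplane(P,uv,z):
    o,d=ray(P,uv); return o+d*(z-o[2])/d[2]
def proj(P,X):
    K,R,t=np.array(P['mtx']),np.array(P['R']),np.array(P['t'])
    c=R@np.array(X)+t; p=K@c; return p[:2]/p[2]
E
python3 - <<'E'
from h import *
s=robot.read_state(); print(s); print(robot.finger_overhang)
for c in ['top','side','wrist']:
    P=robot.camera_params(c); print(c,P); snap(c,c+'0.png')
E
```

```text
pics
{'t': 0.0, 'q': array([ 1.19057772e+00,  1.31153557e-01,  1.48926400e+00, -1.92865583e-05,
        1.52298053e+00, -8.54013679e-02]), 'dq': array([-0.00035283,  0.00050052,  0.00201998,  0.00132672, -0.00092006,
       -0.00053901]), 'joint_torque': array([-1.37097846e-03, -5.59851158e+01, -4.91765678e+01,  7.66840903e-02,
        3.52562999e-02, -8.09782296e-05]), 'tool_pos': array([0.17412667, 0.57362082, 0.23160035]), 'orientation': array([-4.61362468e-01, -3.10712764e+00,  2.76608268e-03]), 'force': array([ 0.65037766, -0.6642201 , -0.65213793]), 'wrist_torque': array([-0.01244569, -0.02541246,  0.00949344]), 'opening': 0.09315388707404684}
0.014
top {'mtx': array([[538.75060043,   0.        , 271.64259266],
       [  0.        , 538.75060043, 206.82140224],
       [  0.        ,   0.        ,   1.        ]]), 'R': array([[ 1.30280939e-03, -9.99999092e-01, -3.45798845e-04],
       [-9.89917234e-01, -1.24069511e-03, -1.41641556e-01],
       [ 1.41640999e-01,  5.26844186e-04, -9.89917951e-01]]), 't': array([-0.04275229,  0.53690468,  1.6491977 ])}
side {'mtx': array([[422.06813533,   0.        , 283.40143559],
       [  0.        , 422.06813533, 206.65039825],
       [  0.        ,   0.        ,   1.        ]]), 'R': array([[-0.99273087, -0.11998132, -0.00948132],
       [-0.06484054,  0.599532  , -0.79771993],
       [ 0.10139584, -0.79130643, -0.60295358]]), 't': array([0.53937652, 0.14973778, 1.01171927])}
wrist {'mtx': array([[319.59355971,   0.        , 277.47968932],
       [  0.        , 319.59355971, 208.4045558 ],
       [  0.        ,   0.        ,   1.        ]]), 'R': array([[ 2.89405376e-01,  9.57206214e-01, -8.90405732e-04],
       [ 9.22566167e-01, -2.78683948e-01,  2.66846256e-01],
       [ 2.55178752e-01, -7.80481991e-02, -9.63738701e-01]]), 't': array([-0.59925082, -0.03140298,  0.39042738])}
```

View pics/top0.png

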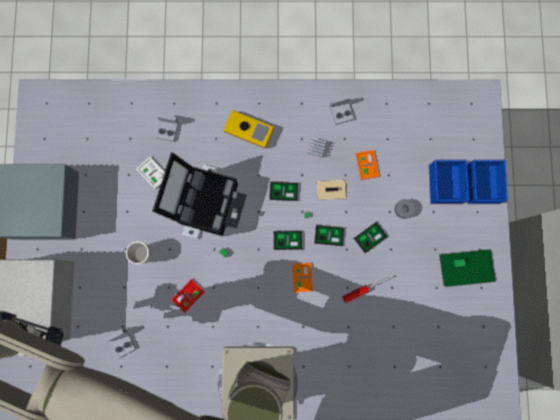

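View pics/side0.png

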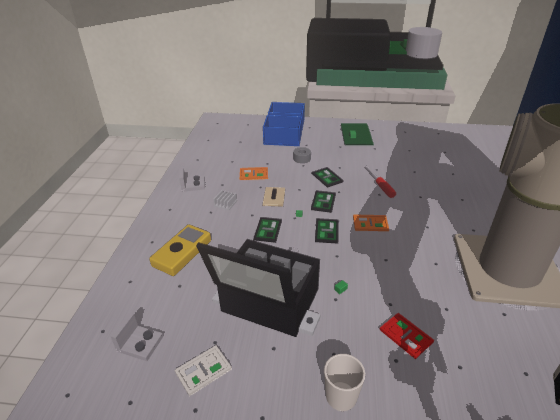

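View pics/wrist0.png

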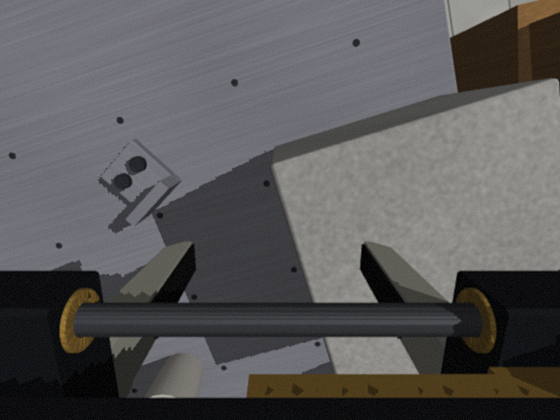

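Run:
```python
import cv2
im=cv2.imread('pics/top0.png')
cv2.imwrite('pics/top0a.png',cv2.resize(im[140:270,140:400],None,fx=3,fy=3,interpolation=cv2.INTER_CUBIC))
im=cv2.imread('pics/side0.png')
cv2.imwrite('pics/side0a.png',cv2.resize(im[160:360,180:380],None,fx=3,fy=3,interpolation=cv2.INTER_CUBIC))
```

```text
(no output)
```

View pics/top0a.png

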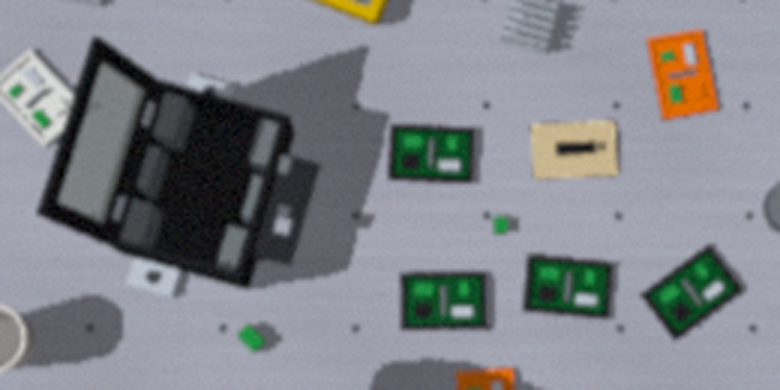

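View pics/side0a.png

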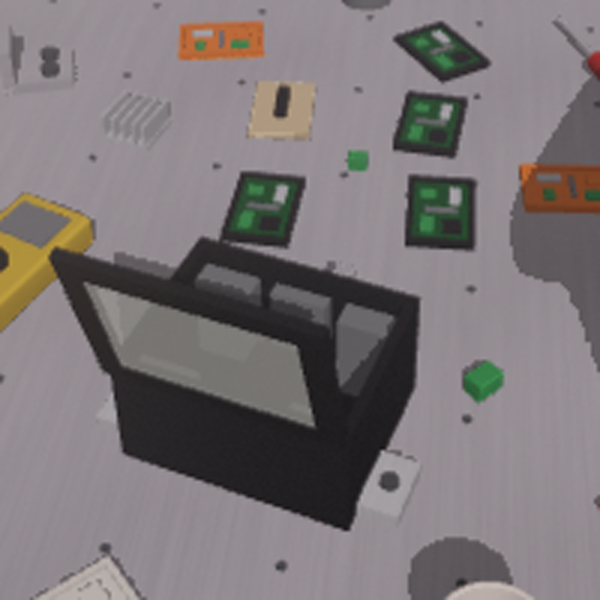

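```bash
cat >> h.py <<'E'
def rects(im,P,mask,z,amin=200,amax=1e9):
    out=[]
    cs,_=cv2.findContours(mask,cv2.RETR_EXTERNAL,cv2.CHAIN_APPROX_NONE)
    for c in cs:
        if not amin<cv2.contourArea(c)<amax: continue
        W=np.array([onplane(P,p[0],z)[:2] for p in c]).astype(np.float32)
        (cx,cy),(w,h),a=cv2.minAreaRect(W*1000)
        # yaw of the SHORT side ; (object's x)
        b=cv2.boxPoints(((cx,cy),(w,h),a)); e1=b[1]-b[0]; e2=b[2]-b[1]
        l=e1 if np.linalg.norm(e1)>np.linalg.norm(e2) else e2
        yl=np.degrees(np.arctan2(l[1],l[0]))%180   # long-axis direction
        out.append((c.reshape(-1,2).mean(0).round(1),np.array([cx,cy]).round(1),sorted([round(w,1),round(h,1)]),round(yl-90,1)))
    return out
def topscan(im=None):
    if im is None: im=robot.read_camera('top')
    P=robot.camera_params('top')
    v=im.max(2).astype(int); hsv=cv2.cvtColor(im,cv2.COLOR_RGB2HSV)
    green=(hsv[...,0]>45)&(hsv[...,0]<90)&(hsv[...,1]>90)
    m=((v<75)|green).astype(np.uint8)*255
    m=cv2.morphologyEx(m,cv2.MORPH_CLOSE,np.ones((3,3)))
    print('boards (px, xy mm, size, yaw of x)'); 
    for r in rects(im,P,m,0.008,300,1500): print(r)
    m=((hsv[...,0]>8)&(hsv[...,0]<30)&(hsv[...,1]>40)&(hsv[...,1]<140)&(v>140)).astype(np.uint8)*255
    m=cv2.morphologyEx(m,cv2.MORPH_CLOSE,np.ones((9,9)))
    print('plate');
    for r in rects(im,P,m,0.006,200,1500): print(r)
E
python3 - <<'E'
from h import *
im=cv2.cvtColor(cv2.imread('pics/top0.png'),cv2.COLOR_BGR2RGB)
topscan(im)
P=robot.camera_params('top')
f=lambda u,v:(140+u/3,140+v/3)
a,b,c=[onplane(P,f(*p),0.096) for p in [(290,118),(248,285),(118,250)]]
print(a,b,c,np.degrees(np.arctan2(*(a-b)[[1,0]])),np.linalg.norm(a-b))
print(np.array(onplane(P,f(283,226),0.078)))
E
```

```text
boards (px, xy mm, size, yaw of x)
(array([ 13.1, 395.1]), array([-37.1, 744.5]), [49.0, 106.1], np.float32(-21.7))
(array([287.5, 239.7]), array([437. , -92.4]), [53.8, 85.6], np.float32(0.1))
(array([329.2, 235.1]), array([ 451.6, -224.2]), [56.5, 87.7], np.float32(-6.3))
(array([370.7, 237. ]), array([ 445.1, -354.6]), [57.1, 88.0], np.float32(35.6))
(array([283.6, 190.7]), array([594.2, -80. ]), [55.2, 86.6], np.float32(0.1))
(array([ 69.8, 202.9]), array([557.1, 601.9]), [43.9, 232.6], np.float32(-89.8))
plate
(array([331. , 189.5]), array([ 597.8, -232.2]), [58.8, 89.3], np.float32(2.7))
[0.61313834 0.06455075 0.096     ] [0.44307069 0.10478562 0.096     ] [0.47812307 0.2357523  0.096     ] -13.310396521037122 0.17476226199822942
[0.50489153 0.07169578 0.078     ]
```

```bash
cat >> h.py <<'E'
from scipy.spatial.transform import Rotation as Rot
def tool():
    s=robot.read_state(); M=Rot.from_rotvec(s['orientation']).as_matrix(); return s,np.array(s['tool_pos']),M
def status():
    s,p,M=tool()
    print('t %.2f'%s['t'],'pos mm',(p*1000).round(1),'yaw(toolY) %.1f'%np.degrees(np.arctan2(M[1,1],M[0,1])),'tilt',M[:,2].round(4)[:2],'F',np.array(s['force']).round(1),'T',np.array(s['wrist_torque']).round(2),'op %.1f'%(s['opening']*1000),'q',np.array(s['q']).round(2))
def plan(x,y,z,yaw,n=None,lift=None):
    """mm, deg target; prints rows. straight line, turn spread evenly."""
    s,p,M=tool(); p=p*1000
    y0=np.degrees(np.arctan2(M[1,1],M[0,1])); d=np.array([x,y,z])-p
    dy=(yaw-y0+180)%360-180
    if n is None: n=int(max(np.ceil(np.linalg.norm(d)/38),np.ceil(abs(dy)/6.8),1))
    rows=[]; cur=p.copy(); a=y0
    for i in range(n):
        tgt=p+d*(i+1)/n; tgt_a=y0+dy*(i+1)/n
        r=np.radians(a); ty=np.array([np.cos(r),np.sin(r),0]); tx=np.array([-np.sin(r),np.cos(r),0])
        e=tgt-cur
        row=[round(e@tx/10,2),round(e@ty/10,2),round(-e[2]/10,2),round(-(tgt_a-a),1)]
        cur=cur+row[0]*10*tx+row[1]*10*ty-np.array([0,0,row[2]*10]); a-=row[3]; rows.append(row)
    print('n',n,'[['+','.join(str(r).replace(' ','') for r in rows)+']]','end',cur.round(1),round(a,1))
E
python3 - <<'E'
from h import *
s,p,M=tool(); P=robot.camera_params('wrist')
c=-P['R'].T@P['t']; print('cam in tool',M.T@(c-p)); print(M.T@P['R'].T)
status()
# view of case from (490,140): 
plan(500,140,330,76)
plan(530,150,330,-13)
E
```

```text
cam in tool [ 0.07459843 -0.0002562  -0.1523983 ]
[[ 1.19905808e-03 -9.63708701e-01 -2.66953372e-01]
 [ 9.99999012e-01  9.59782556e-04  1.02679390e-03]
 [-7.33313027e-04 -2.66954339e-01  9.63708900e-01]]
t 0.15 pos mm [174.2 573.7 231.8] yaw(toolY) 73.1 tilt [-0.0005 -0.0013] F [ 0.  -0.2  0.4] T [0.02 0.01 0.01] op 92.9 q [ 1.19  0.13  1.49 -0.    1.52 -0.09]
n 15 [[[np.float64(-2.92),np.float64(-2.14),np.float64(-0.65),np.float64(-0.2)],[np.float64(-2.91),np.float64(-2.14),np.float64(-0.66),np.float64(-0.2)],[np.float64(-2.9),np.float64(-2.16),np.float64(-0.65),np.float64(-0.2)],[np.float64(-2.9),np.float64(-2.16),np.float64(-0.66),np.float64(-0.2)],[np.float64(-2.89),np.float64(-2.18),np.float64(-0.65),np.float64(-0.2)],[np.float64(-2.88),np.float64(-2.19),np.float64(-0.66),np.float64(-0.2)],[np.float64(-2.87),np.float64(-2.19),np.float64(-0.65),np.float64(-0.1)],[np.float64(-2.87),np.float64(-2.2),np.float64(-0.66),np.float64(-0.2)],[np.float64(-2.86),np.float64(-2.21),np.float64(-0.65),np.float64(-0.2)],[np.float64(-2.86),np.float64(-2.23),np.float64(-0.65),np.float64(-0.2)],[np
[... 792 characters left out ...]
,np.float64(-0.66),np.float64(5.7)],[np.float64(-3.69),np.float64(0.09),np.float64(-0.65),np.float64(5.8)],[np.float64(-3.66),np.float64(0.46),np.float64(-0.66),np.float64(5.7)],[np.float64(-3.6),np.float64(0.81),np.float64(-0.65),np.float64(5.8)],[np.float64(-3.5),np.float64(1.18),np.float64(-0.65),np.float64(5.7)],[np.float64(-3.36),np.float64(1.52),np.float64(-0.66),np.float64(5.7)],[np.float64(-3.19),np.float64(1.84),np.float64(-0.65),np.float64(5.8)],[np.float64(-2.99),np.float64(2.16),np.float64(-0.66),np.float64(5.7)],[np.float64(-2.76),np.float64(2.45),np.float64(-0.65),np.float64(5.8)],[np.float64(-2.5),np.float64(2.71),np.float64(-0.66),np.float64(5.7)]]] end [530. 150. 330.] -13.0
```

```bash
sed -i 's/row=\[round(e@tx\/10,2),round(e@ty\/10,2),round(-e\[2\]\/10,2),round(-(tgt_a-a),1)\]/row=[float(round(v,1)) for v in (e@tx\/10,e@ty\/10,-e[2]\/10,-(tgt_a-a))]/' h.py
python3 - <<'E'
from h import *
plan(530,150,330,-13)
E
```

```text
n 15 [[[-3.1,-2.0,-0.7,5.7],[-3.3,-1.7,-0.6,5.8],[-3.4,-1.4,-0.7,5.7],[-3.5,-1.0,-0.6,5.8],[-3.7,-0.6,-0.7,5.7],[-3.7,-0.3,-0.6,5.7],[-3.6,0.1,-0.7,5.8],[-3.7,0.4,-0.6,5.7],[-3.6,0.9,-0.7,5.8],[-3.5,1.1,-0.6,5.7],[-3.4,1.5,-0.7,5.7],[-3.1,1.9,-0.7,5.8],[-3.0,2.2,-0.6,5.7],[-2.8,2.4,-0.7,5.8],[-2.5,2.7,-0.6,5.7]]] end [529.9 150.1 329.8] -13.0
```

Call:
carry_out([
  [[-3.1,-2.0,-0.7,5.7],[-3.3,-1.7,-0.6,5.8],[-3.4,-1.4,-0.7,5.7],[-3.5,-1.0,-0.6,5.8],[-3.7,-0.6,-0.7,5.7],[-3.7,-0.3,-0.6,5.7],[-3.6,0.1,-0.7,5.8],[-3.7,0.4,-0.6,5.7],[-3.6,0.9,-0.7,5.8],[-3.5,1.1,-0.6,5.7],[-3.4,1.5,-0.7,5.7],[-3.1,1.9,-0.7,5.8],[-3.0,2.2,-0.6,5.7],[-2.8,2.4,-0.7,5.8],[-2.5,2.7,-0.6,5.7],[0,0,0,0],[0,0,0,0]],
])

```text
t: 1.57
tool_pos: [0.5309, 0.1488, 0.3303]
orientation: [-2.461, -1.952, 0.001]
force: [0.1, 0.5, 0.1]
opening: 0.0934
```

Run:
```python
from h import *
status(); P=robot.camera_params('wrist'); snap('wrist','w1.png'); np.save('P_w1.npy',P,allow_pickle=True); status()
```

```text
t 1.57 pos mm [530.9 148.8 330.3] yaw(toolY) -13.2 tilt [-0.0007 -0.0001] F [0.1 0.5 0.1] T [-0.06  0.14 -0.01] op 93.4 q [ 0.18 -0.02  1.47  0.    1.69  0.41]
t 1.62 pos mm [530.1 150.  330.1] yaw(toolY) -13.0 tilt [-0.0011  0.0002] F [-0.1  0.8  0.2] T [-0.12  0.13 -0.  ] op 93.1 q [ 0.18 -0.02  1.47  0.    1.69  0.41]
```

View pics/w1.png

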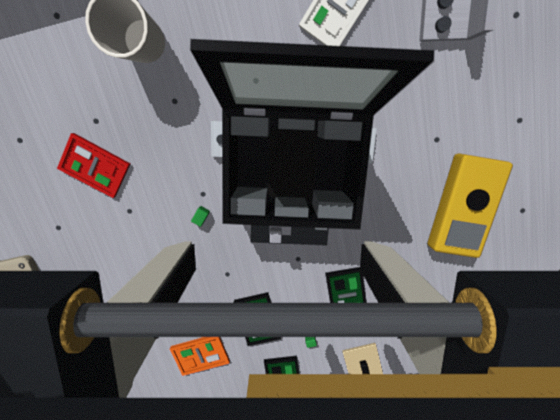

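Run:
```python
import cv2
im=cv2.imread('pics/w1.png')
cv2.imwrite('pics/w1a.png',cv2.resize(im[90:250,190:400],None,fx=3.75,fy=3.75,interpolation=cv2.INTER_CUBIC))
```

```text
(no output)
```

View pics/w1a.png

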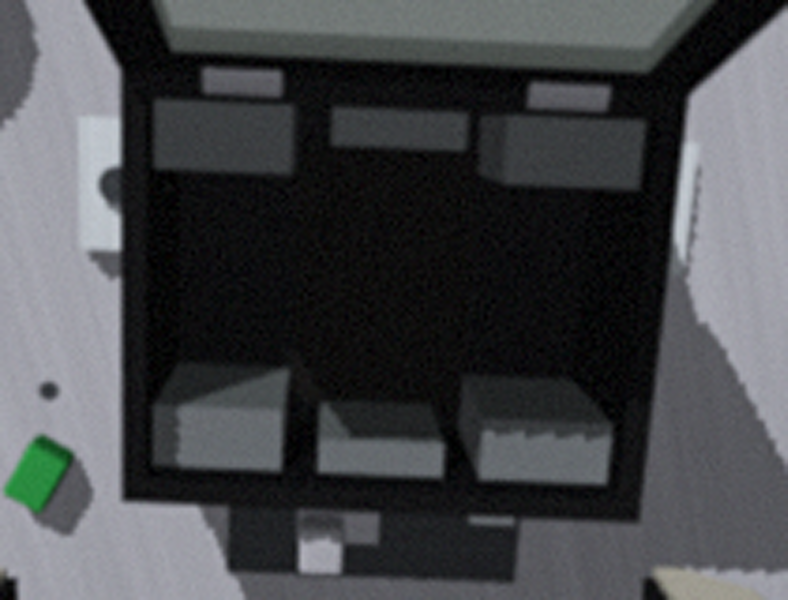

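Run:
```python
from h import *
P=np.load('P_w1.npy',allow_pickle=True).item()
f=lambda p:(190+p[0]/3.75,90+p[1]/3.75)
bl,br,tl,tr=[onplane(P,f(p),0.096)[:2]*1000 for p in [(123,499),(638,521),(122,70),(688,95)]]
for a,b in [(bl,br),(tl,tr)]:
    print(a,b,np.linalg.norm(b-a),np.degrees(np.arctan2(*(b-a)[::-1])))
print('side',np.degrees(np.arctan2(*(tl-bl)[::-1]))-90,np.degrees(np.arctan2(*(tr-br)[::-1]))-90,np.linalg.norm(tl-bl))
m=(bl+br)/2; yaw=np.radians(-13.); 
print('centre from -y edge',m+70*np.array([-np.sin(yaw),np.cos(yaw)]),'mean',(bl+br+tl+tr)/4)
# blocks tops z=78: inner edges of well
pts={'mid- L':(317,436),'mid- R':(445,437),'cornL in':(283,470),'cornL in top':(290,397),'cornR in':(480,482),'midtop L':(330,148),'midtop R':(468,150),'cL+':(295,175),'cR+':(505,185)}
c=m+70*np.array([-np.sin(yaw),np.cos(yaw)])
Rm=np.array([[np.cos(yaw),np.sin(yaw)],[-np.sin(yaw),np.cos(yaw)]])
for k,p in pts.items(): print(k,(Rm@(onplane(P,f(p),0.078)[:2]*1000-c)).round(1))
p=onplane(P,f((321,555)),0.078)[:2]*1000; print('latch',Rm@(p-c))
```

```text
[450.84263328 113.73760051] [619.61534365  66.32181459] 175.30682964821494 -15.692422433705367
[488.19865029 247.64950153] [656.99535519 200.74026156] 175.19361968888504 -15.530812278170936
side -15.586957360918987 -15.540553277973856 139.02470730564906
centre from -y edge [550.97556227 158.23561208] mean [553.9129956  157.11229454]
mid- L [-21.9 -48.7]
mid- R [ 22.9 -49.2]
cornL in [-33.9 -61.1]
cornL in top [-31.2 -34.7]
cornR in [ 35.7 -65.7]
midtop L [-17.2  49. ]
midtop R [28.1 48.3]
cL+ [-28.7  40.4]
cR+ [40.7 37.1]
latch [-20.63058041 -93.02891803]
```

Run:
```python
from h import *
def corners(c,yaw,z):
    y=np.radians(yaw); X=np.array([np.cos(y),np.sin(y)]); Y=np.array([-np.sin(y),np.cos(y)])
    return [np.r_[np.array(c)+a*88*X+b*70*Y,z]/1000 for a,b in [(-1,-1),(1,-1),(1,1),(-1,1)]]
C=corners((553.9,157.1),-15.6,96); 
for cam in ['top','side']:
    im=cv2.imread(f'pics/{cam}0.png'); P=robot.camera_params(cam)
    pts=np.array([proj(P,X) for X in C]); x0,y0=(130,130) if cam=='top' else (190,220)
    cr=cv2.resize(im[y0:y0+140,x0:x0+140],None,fx=4,fy=4,interpolation=cv2.INTER_CUBIC)
    for z,col in [(96,(0,0,255)),(0,(0,255,0))]:
        pts=np.array([proj(P,X) for X in corners((553.9,157.1),-15.6,z)])
        q=((pts-[x0,y0]+.5)*4-.5).round().astype(int); cv2.polylines(cr,[q.reshape(-1,1,2)],True,col,1)
    cv2.imwrite(f'pics/chk_{cam}.png',cr)
a=cv2.imread('pics/chk_top.png');b=cv2.imread('pics/chk_side.png'); 
cv2.imwrite('pics/chk.png',cv2.resize(np.hstack([a,b]),(800,400)))
```

```text
(no output)
```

View pics/chk.png

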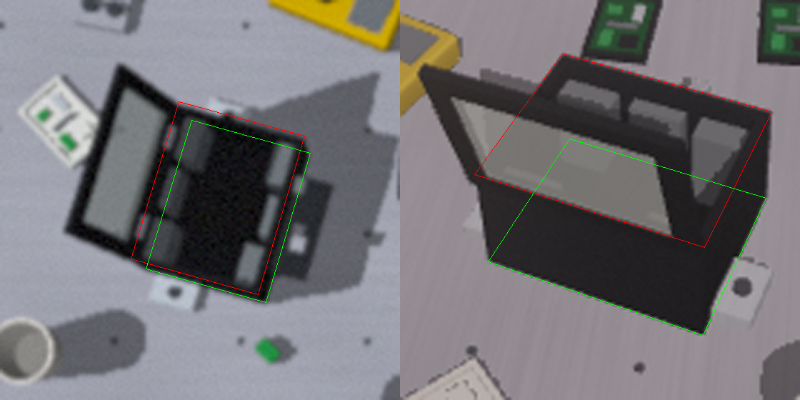

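Run:
```python
from h import *
plan(594,-80,160,0)
```

```text
n 8 [[[-2.6,1.4,2.1,-1.6],[-2.7,1.4,2.2,-1.7],[-2.7,1.3,2.1,-1.6],[-2.7,1.2,2.1,-1.6],[-2.8,1.1,2.1,-1.6],[-2.8,1.0,2.2,-1.7],[-2.8,1.0,2.1,-1.6],[-2.8,0.9,2.1,-1.6]]] end [594.4 -79.6 160.1] -0.0
```

Call:
carry_out([
  [[-2.6,1.4,2.1,-1.6],[-2.7,1.4,2.2,-1.7],[-2.7,1.3,2.1,-1.6],[-2.7,1.2,2.1,-1.6],[-2.8,1.1,2.1,-1.6],[-2.8,1.0,2.2,-1.7],[-2.8,1.0,2.1,-1.6],[-2.8,0.9,2.1,-1.6],[0,0,0,0],[0,0,0,0]],
])

```text
t: 2.45
tool_pos: [0.593, -0.0785, 0.1583]
orientation: [-2.218, -2.219, 0.003]
force: [0.3, 0.2, -0.4]
opening: 0.0931
```

```bash
cat >> h.py <<'E'
def wscan(fn):
    P=robot.camera_params('wrist'); im=snap('wrist',fn)
    v=im.max(2).astype(int); hsv=cv2.cvtColor(im,cv2.COLOR_RGB2HSV)
    green=(hsv[...,0]>45)&(hsv[...,0]<90)&(hsv[...,1]>90)
    m=((v<70)|green).astype(np.uint8)*255
    m=cv2.morphologyEx(m,cv2.MORPH_CLOSE,np.ones((5,5)))
    m=cv2.morphologyEx(m,cv2.MORPH_OPEN,np.ones((5,5)))
    for r in rects(im,P,m,0.008,1500,60000): print(r)
E
python3 - <<'E'
from h import *
status(); wscan('w2.png'); status()
E
```

```text
t 2.45 pos mm [593.  -78.5 158.3] yaw(toolY) 0.0 tilt [-0.0043  0.0013] F [ 0.3  0.2 -0.4] T [-0.01  0.05 -0.  ] op 93.1 q [-0.22  0.17  1.58  0.    1.39 -0.22]
(array([310.5, 348.1]), array([ 592.9, -237.9]), [223.5, 670.2], np.float32(-89.7))
(array([123.3, 209.5]), array([440.4, -92.6]), [63.9, 91.6], np.float32(1.4))
(array([282.2, 198.2]), array([596.4, -80.1]), [60.1, 91.6], np.float32(-2.5))
(array([217.9,  20.6]), array([539.1,  67.5]), [49.2, 179.5], np.float32(-90.0))
t 2.50 pos mm [593.9 -77.7 159.9] yaw(toolY) 0.0 tilt [-0.0018  0.0011] F [-0.6 -0.5  0.1] T [-0.02  0.03  0.03] op 93.1 q [-0.22  0.17  1.58  0.    1.4  -0.22]
```

View pics/w2.png

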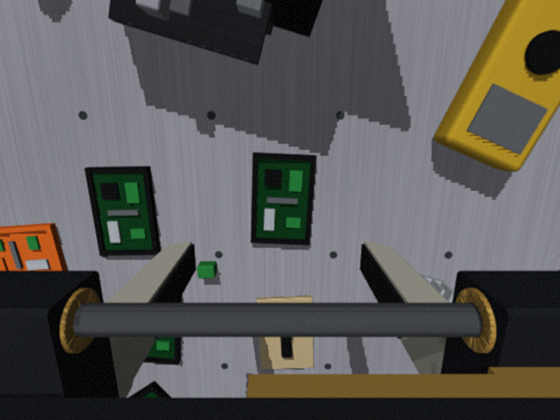

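Run:
```python
from h import *
plan(596,-80,40,-2.5); status()
```

```text
n 4 [[[-0.1,0.1,3.0,0.6],[-0.0,0.0,3.0,0.7],[-0.1,0.1,3.0,0.6],[-0.0,0.0,3.0,0.6]]] end [595.8 -79.8  39.9] -2.5
t 2.50 pos mm [593.9 -77.7 159.9] yaw(toolY) 0.0 tilt [-0.0018  0.0011] F [-0.6 -0.5  0.1] T [-0.02  0.03  0.03] op 93.1 q [-0.22  0.17  1.58  0.    1.4  -0.22]
```

Call:
carry_out([
  [[-0.1,0.1,3.0,0.6],[0,0,3.0,0.7],[0,0.1,3.0,0.6],[0,0,3.0,0.6],[0,0,1.2,0],[0,0,0.6,0],[0,0,0.3,0],[0,0,0,0],[0,0,0,0]],
])

```text
t: 3.25
tool_pos: [0.5982, -0.08, 0.0219]
orientation: [2.267, 2.171, 0.003]
force: [0.7, -0.3, -0.2]
opening: 0.0929
```

Run:
```python
from h import *
status()
```

```text
t 3.25 pos mm [598.2 -80.   21.9] yaw(toolY) -2.5 tilt [ 0.0033 -0.0007] F [ 0.7 -0.3 -0.2] T [-0.1   0.02 -0.05] op 92.9 q [-0.22  0.33  1.66  0.    1.15 -0.18]
```

Call:
carry_out([
  [[0,0,0.3,0],[0,0,0,0],[0,0,0,0],[0,0,0,0]],
])

```text
t: 3.58
tool_pos: [0.5968, -0.0802, 0.0171]
orientation: [2.269, 2.172, 0.001]
force: [-0.5, 0.1, -0.1]
opening: 0.0929
```

Run:
```python
from h import *
status()
```

```text
t 3.58 pos mm [596.8 -80.2  17.1] yaw(toolY) -2.5 tilt [ 0.0006 -0.0002] F [-0.5  0.1 -0.1] T [-0.05  0.06 -0.  ] op 92.9 q [-0.22  0.34  1.66 -0.    1.14 -0.18]
```

Call:
carry_out([
  [[0,0,0.1,0],[0,0,0,0],[0,0,0,0],[0,0,0,0],[0,0,0,0],[0,0,0,0],[0,0,0,0]],
], claw=5, grip_force=20)

```text
t: 4.17
tool_pos: [0.5965, -0.08, 0.0156]
orientation: [-2.269, -2.173, 0.0]
force: [0.2, 0.2, -1.1]
opening: 0.0595
```

Run:
```python
from h import *
status()
```

```text
t 4.17 pos mm [596.5 -80.   15.6] yaw(toolY) -2.5 tilt [-0. -0.] F [ 0.2  0.2 -1.1] T [-0.08  0.05  0.  ] op 59.5 q [-0.22  0.34  1.66 -0.    1.14 -0.18]
```

Call:
carry_out([
  [[0,0,-1.0,0],[0,0,-3.0,0],[0,0,-3.5,0],[0,0,-3.5,0],[0,0,-3.4,0],[0,0,0,0]],
])

```text
t: 4.67
tool_pos: [0.6009, -0.0809, 0.1695]
orientation: [2.261, 2.165, 0.011]
force: [1.1, -0.5, 0.3]
opening: 0.0598
```

Run:
```python
from h import *
status(); plan(553.9,157.1,160,-15.6)
```

```text
t 4.67 pos mm [600.9 -80.9 169.5] yaw(toolY) -2.5 tilt [ 0.0127 -0.0028] F [ 1.1 -0.5  0.3] T [-0.09  0.06 -0.01] op 59.8 q [-0.22  0.17  1.56  0.    1.4  -0.18]
n 7 [[[3.4,-0.8,0.1,1.9],[3.3,-0.9,0.2,1.8],[3.3,-1.1,0.1,1.9],[3.3,-1.1,0.1,1.9],[3.2,-1.3,0.2,1.9],[3.2,-1.3,0.1,1.8],[3.1,-1.5,0.2,1.9]]] end [553.7 156.6 159.5] -15.6
```

Call:
carry_out([
  [[3.4,-0.8,0,1.9],[3.3,-0.9,0,1.8],[3.3,-0.9,0,1.9],[3.3,-1.0,0,1.9],[3.2,-1.2,0,1.9],[3.2,-1.2,0,1.8],[3.1,-1.4,0,1.9],[0,0,0,0],[0,0,0,0],[0,0,0,0],[0,0,0,0]],
])

```text
t: 5.58
tool_pos: [0.5554, 0.1555, 0.1596]
orientation: [2.503, 1.899, -0.001]
force: [-0.5, -0.6, -1.4]
opening: 0.0597
```

Run:
```python
from h import *
status(); P=robot.camera_params('wrist'); np.save('P_w3.npy',P,allow_pickle=True);snap('wrist','w3.png');  status(); plan(553.9,157.1,100,-15.6)
```

```text
t 5.58 pos mm [555.4 155.5 159.6] yaw(toolY) -15.6 tilt [-0.0001 -0.0005] F [-0.5 -0.6 -1.4] T [-0.11  0.09  0.03] op 59.7 q [ 0.18  0.11  1.64 -0.    1.39  0.46]
t 5.63 pos mm [555.5 155.3 159.6] yaw(toolY) -15.7 tilt [-0.0001 -0.0004] F [-0.9 -0.1 -1.3] T [-0.1   0.13 -0.02] op 59.8 q [ 0.18  0.11  1.64 -0.    1.39  0.46]
n 2 [[[0.1,-0.1,3.0,-0.0],[0.0,-0.1,3.0,-0.1]]] end [553.8 156.8  99.6] -15.6
```

View pics/w3.png

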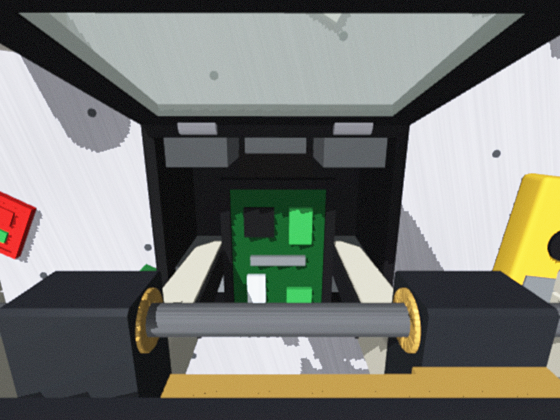

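Run:
```python
from h import *
import cv2
P=np.load('P_w3.npy',allow_pickle=True).item()
im=cv2.imread('pics/w3.png')
cv2.imwrite('pics/w3a.png',cv2.resize(im[100:260,130:430],None,fx=2.6,fy=2.6,interpolation=cv2.INTER_CUBIC))
for z in (78,):
  yaw=np.radians(-15.6);c=np.array([553.9,157.1])
  for a,b in [(-22.5,50),(22.5,50),(-22.5,62),(22.5,62),(-80,62),(80,62)]:
    w=c+a*np.array([np.cos(yaw),np.sin(yaw)])+b*np.array([-np.sin(yaw),np.cos(yaw)])
    p=proj(P,np.r_[w,z]/1000); print(a,b,p.round(1),((p-[130,100])*2.6).round())
```

```text
-22.5 50 [244.6 152.4] [298. 136.]
22.5 50 [306.7 152.5] [459. 136.]
-22.5 62 [244.1 135.4] [297.  92.]
22.5 62 [307.1 135.5] [460.  92.]
-80 62 [163.6 135.4] [87. 92.]
80 62 [387.5 135.5] [670.  92.]
```

View pics/w3a.png

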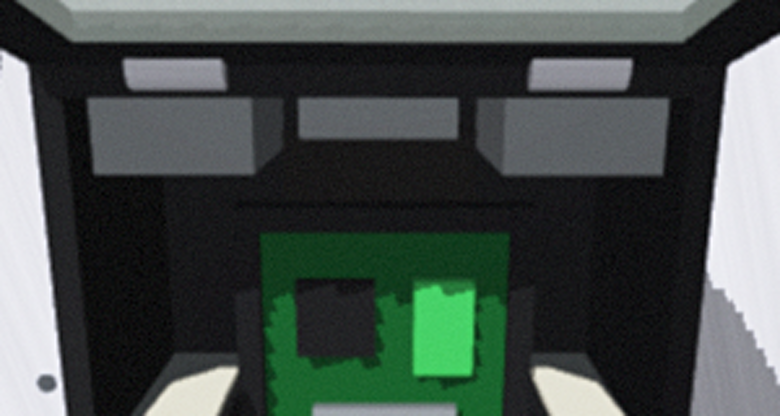

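Call:
carry_out([
  [[0.1,-0.2,1.0,0],[0,0,2.0,0],[0,0,2.0,0],[0,0,2.0,0],[0,0,2.0,0],[0,0,1.0,0],[0,0,0,0],[0,0,0,0],[0,0,0,0]],
])

```text
t: 6.38
tool_pos: [0.5545, 0.158, 0.0609]
orientation: [2.502, 1.899, 0.002]
force: [-0.4, -0.7, -0.9]
opening: 0.0599
```

Run:
```python
from h import *
status()
```

```text
t 6.38 pos mm [554.5 158.   60.9] yaw(toolY) -15.6 tilt [0.0017 0.0003] F [-0.4 -0.7 -0.9] T [-0.08  0.06  0.01] op 59.9 q [ 0.19  0.21  1.72 -0.    1.21  0.46]
```

Call:
carry_out([
  [[0,0,0.2,0],[0,0,0.2,0],[0,0,0.2,0],[0,0,0.2,0],[0,0,0.1,0],[0,0,0,0]],
])

```text
t: 6.88
tool_pos: [0.5533, 0.158, 0.0503]
orientation: [-2.502, -1.9, 0.001]
force: [-0.9, 0.8, -1.5]
opening: 0.0595
```

Call:
carry_out([
  [[0,0,0.1,0],[0,0,0.1,0],[0,0,0.1,0]],
])

```text
t: 7.13
tool_pos: [0.5536, 0.1581, 0.0476]
orientation: [2.502, 1.9, 0.0]
force: [-0.9, -0.4, -1.4]
opening: 0.0594
```

Call:
carry_out([
  [[0,0,0.1,0],[0,0,0.1,0],[0,0,0.1,0]],
])

```text
t: 7.38
tool_pos: [0.5536, 0.1581, 0.0445]
orientation: [-2.502, -1.9, 0.0]
force: [0.3, -0.8, -1.9]
opening: 0.0594
```

Call:
carry_out([
  [[0,0,0.1,0],[0,0,0.1,0],[0,0,0.1,0]],
])

```text
t: 7.63
tool_pos: [0.5537, 0.1581, 0.0421]
orientation: [-2.502, -1.9, 0.0]
force: [-6.6, -1.6, 12.3]
opening: 0.0597
```

Call:
carry_out([
  [[0,0,0.1,0],[0,0,0.1,0]],
])

```text
t: 7.8
tool_pos: [0.5537, 0.1582, 0.042]
orientation: [-2.502, -1.9, 0.0]
force: [-14.4, -3.1, 29.5]
opening: 0.0597
```

Call:
carry_out([
  [[0,0,0.1,0],[0,0,0,0]],
])

```text
t: 7.97
tool_pos: [0.5537, 0.1583, 0.0417]
orientation: [-2.502, -1.9, 0.0]
force: [-14.7, -2.6, 27.5]
opening: 0.0596
```

Call:
carry_out([
  [[0,0,-0.2,0],[0,0,0,0]],
])

```text
t: 8.13
tool_pos: [0.5543, 0.1582, 0.0418]
orientation: [2.502, 1.899, 0.002]
force: [-3.4, -0.5, 12.6]
opening: 0.06
```

Run:
```python
from h import *
status()
```

```text
t 8.13 pos mm [554.3 158.2  41.8] yaw(toolY) -15.6 tilt [0.0016 0.0003] F [-3.4 -0.5 12.6] T [-0.15  1.09 -0.02] op 60.0 q [0.19 0.24 1.73 0.   1.17 0.46]
```

Call:
carry_out([
  [[0,0,-0.1,0],[0,0,0,0],[0,0,0,0]],
])

```text
t: 8.38
tool_pos: [0.5539, 0.1581, 0.0419]
orientation: [2.502, 1.899, 0.001]
force: [-0.8, 0.1, 4.1]
opening: 0.0601
```

Run:
```python
from h import *
status()
```

```text
t 8.38 pos mm [553.9 158.1  41.9] yaw(toolY) -15.6 tilt [0.0006 0.0001] F [-0.8  0.1  4.1] T [-0.06  0.28 -0.01] op 60.1 q [0.19 0.24 1.73 0.   1.17 0.46]
```

Resting with about 4 N at TCP z 41.9 mm; release.

Call:
carry_out([
  [[0,0,0,0],[0,0,0,0],[0,0,0,0],[0,0,0,0],[0,0,0,0],[0,0,0,0]],
], claw=8.4)

```text
t: 8.88
tool_pos: [0.5535, 0.158, 0.0415]
orientation: [-2.502, -1.899, 0.0]
force: [0.3, -0.0, 0.3]
opening: 0.0837
```

Run:
```python
from h import *
status()
```

```text
t 8.88 pos mm [553.5 158.   41.5] yaw(toolY) -15.6 tilt [-0.0002 -0.0001] F [ 0.3 -0.   0.3] T [-0.09  0.14 -0.03] op 83.7 q [ 0.19  0.24  1.73 -0.    1.17  0.46]
```

Call:
carry_out([
  [[0,0,-2.0,0],[0,0,-3.5,0],[0,0,-3.5,0],[0,0,-3.5,0],[0,0,-2.0,0],[0,0,0,0],[0,0,0,0]],
])

```text
t: 9.47
tool_pos: [0.5547, 0.1583, 0.1884]
orientation: [2.501, 1.899, 0.005]
force: [1.2, 0.5, 0.3]
opening: 0.084
```

Run:
```python
from h import *
status(); snap('wrist','w4.png'); im=snap('top','t4.png'); topscan(im)
plan(437,-92,160,0)
```

```text
t 9.47 pos mm [554.7 158.3 188.4] yaw(toolY) -15.6 tilt [0.0036 0.0007] F [1.2 0.5 0.3] T [-0.1   0.1  -0.01] op 84.0 q [ 0.19  0.09  1.61 -0.    1.44  0.46]
boards (px, xy mm, size, yaw of x)
(array([157.2, 410.8]), array([-94.5, 303.8]), [62.2, 139.3], np.float32(32.1))
(array([287.7, 239.8]), array([437. , -93.8]), [53.8, 88.3], np.float32(0.1))
(array([329.2, 235.1]), array([ 451.7, -224.3]), [56.9, 87.6], np.float32(-5.8))
(array([370.7, 237. ]), array([ 445.2, -354.9]), [56.9, 88.6], np.float32(35.6))
(array([175.9, 212.6]), array([541.5, 241.2]), [137.5, 237.9], np.float32(-80.2))
(array([ 69.7, 202.9]), array([558.7, 602.1]), [43.9, 229.4], np.float32(-90.0))
(array([222.3, 200.7]), array([569.6,  92.1]), [100.8, 378.0], np.float32(-79.7))
plate
n 8 [[[-3.4,-0.6,0.3,-1.9],[-3.4,-0.6,0.3,-2.0],[-3.3,-0.8,0.3,-1.9],[-3.4,-0.9,0.4,-2.0],[-3.2,-1.0,0.3,-1.9],[-3.3,-1.1,0.3,-2.0],[-3.2,-1.3,0.3,-1.9],[-3.2,-1.3,0.3,-2.0]]] end [437.  -92.1 160.2] 0.0
```

View pics/w4.png

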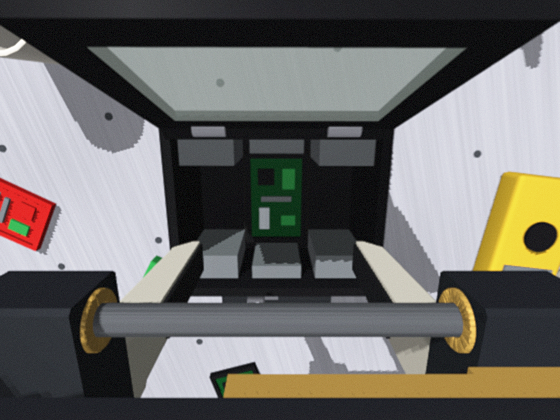

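View pics/t4.png

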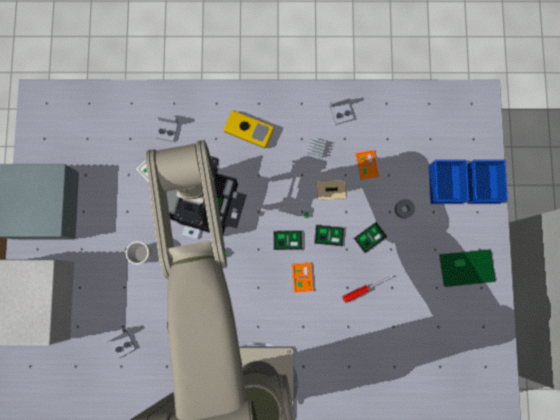

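Call:
carry_out([
  [[-3.4,-0.6,0.3,-1.9],[-3.4,-0.6,0.3,-2.0],[-3.3,-0.8,0.3,-1.9],[-3.4,-0.9,0.4,-2.0],[-3.2,-1.0,0.3,-1.9],[-3.3,-1.1,0.3,-2.0],[-3.2,-1.3,0.3,-1.9],[-3.2,-1.3,0.3,-2.0],[0,0,0,0],[0,0,0,0],[0,0,0,0]],
], claw=9.0)

```text
t: 10.48
tool_pos: [0.4372, -0.0915, 0.1604]
orientation: [-2.221, -2.218, 0.001]
force: [-0.0, 0.6, -0.2]
opening: 0.0902
```

Run:
```python
from h import *
status(); wscan('w5.png'); status()
```

```text
t 10.48 pos mm [437.2 -91.5 160.4] yaw(toolY) -0.1 tilt [-0.0019  0.0012] F [-0.   0.6 -0.2] T [-0.07  0.09  0.01] op 90.2 q [-0.32 -0.25  1.99  0.    1.41 -0.32]
(array([292.8, 346.2]), array([ 438.5, -235.1]), [260.2, 675.0], np.float32(-90.0))
(array([279.8, 198.9]), array([438.9, -94.3]), [61.2, 94.3], np.float32(0.2))
(array([436.4,  59.5]), array([575. ,  22.2]), [115.0, 235.9], np.float32(90.0))
t 10.53 pos mm [437.7 -91.1 160.8] yaw(toolY) -0.0 tilt [-0.0013  0.0009] F [ 0.7  0.  -0.1] T [-0.11  0.11  0.04] op 90.1 q [-0.32 -0.25  1.99  0.    1.41 -0.32]
```

View pics/w5.png

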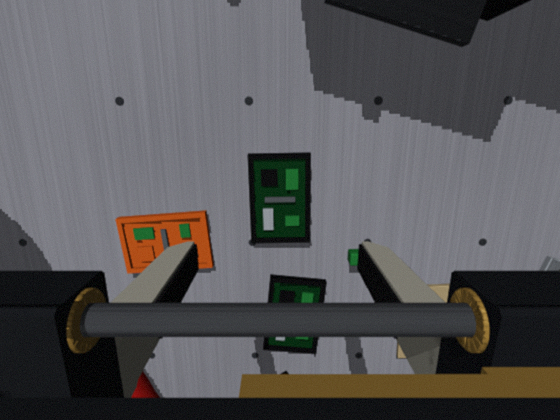

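Call:
carry_out([
  [[-0.2,0.1,3.0,0],[0,0,3.0,0],[0,0,3.0,0],[0,0,3.0,0],[0,0,1.2,0],[0,0,0.6,0],[0,0,0.3,0],[0,0,0.3,0],[0,0,0,0],[0,0,0,0],[0,0,0,0]],
], claw=8.0)

```text
t: 11.45
tool_pos: [0.4398, -0.0942, 0.0188]
orientation: [2.22, 2.22, 0.001]
force: [0.6, 0.6, 0.5]
opening: 0.08
```

Run:
```python
from h import *
status()
```

```text
t 11.45 pos mm [439.8 -94.2  18.8] yaw(toolY) 0.0 tilt [ 0.0019 -0.0006] F [0.6 0.6 0.5] T [-0.08  0.11  0.04] op 80.0 q [-0.33 -0.05  2.09  0.    1.1  -0.33]
```

Call:
carry_out([
  [[0,0,0,0],[0,0,0,0],[0,0,0,0],[0,0,0,0],[0,0,0,0],[0,0,0,0],[0,0,0,0]],
], claw=5, grip_force=20)

```text
t: 12.03
tool_pos: [0.439, -0.0941, 0.0179]
orientation: [2.221, 2.221, 0.0]
force: [-1.3, 0.3, 4.7]
opening: 0.0594
```

Run:
```python
from h import *
status()
```

```text
t 12.03 pos mm [439.  -94.1  17.9] yaw(toolY) 0.0 tilt [ 0.0003 -0.0001] F [-1.3  0.3  4.7] T [-0.09  0.27 -0.05] op 59.4 q [-0.33 -0.05  2.09 -0.    1.1  -0.33]
```

Call:
carry_out([
  [[0,0,-1.0,0],[0,0,-3.0,0],[0,0,-3.5,0],[0,0,-3.5,0],[0,0,-3.4,0],[0,0,0,0],[0,0,0,0]],
])

```text
t: 12.62
tool_pos: [0.4405, -0.0945, 0.1646]
orientation: [2.218, 2.218, 0.004]
force: [-0.8, -0.5, -1.7]
opening: 0.0595
```

Run:
```python
from h import *
status(); plan(553.9,157.1,160,-15.6)
```

```text
t 12.62 pos mm [440.5 -94.5 164.6] yaw(toolY) 0.0 tilt [ 0.0052 -0.0017] F [-0.8 -0.5 -1.7] T [-0.08  0.09 -0.08] op 59.5 q [-0.33 -0.25  1.98  0.    1.41 -0.33]
n 8 [[[3.1,1.4,0.1,2.0],[3.2,1.3,0.0,1.9],[3.3,1.2,0.1,2.0],[3.2,1.1,0.0,1.9],[3.4,1.0,0.1,2.0],[3.3,0.9,0.0,1.9],[3.4,0.7,0.1,2.0],[3.4,0.6,0.1,1.9]]] end [553.7 157.6 159.6] -15.6
```

Call:
carry_out([
  [[3.1,1.4,0,2.0],[3.2,1.3,0,1.9],[3.3,1.2,0,2.0],[3.2,1.1,0,1.9],[3.4,1.0,0,2.0],[3.3,0.9,0,1.9],[3.4,0.7,0,2.0],[3.4,0.6,0,1.9],[0,0,0,0],[0,0,0,0],[0,0,0,0],[0,0,0,0]],
])

```text
t: 13.62
tool_pos: [0.551, 0.1572, 0.1605]
orientation: [-2.502, -1.899, 0.003]
force: [0.6, -0.0, -0.8]
opening: 0.0597
```

Run:
```python
from h import *
status(); snap('wrist','w6.png'); plan(553.9,157.1,75,-15.6,3)
```

```text
t 13.62 pos mm [551.  157.2 160.5] yaw(toolY) -15.6 tilt [-0.0021 -0.0007] F [ 0.6 -0.  -0.8] T [-0.06  0.13 -0.06] op 59.7 q [ 0.19  0.1   1.65 -0.    1.39  0.46]
n 3 [[[0.0,0.1,2.9,-0.0],[0.1,0.1,2.8,-0.0],[-0.0,0.0,2.9,-0.0]]] end [553.5 157.4  74.9] -15.6
```

View pics/w6.png

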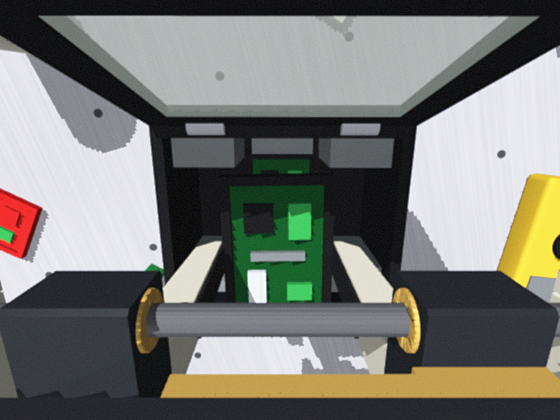

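Call:
carry_out([
  [[0.1,0.3,1.0,0],[0,0,2.0,0],[0,0,2.0,0],[0,0,2.0,0],[0,0,2.0,0],[0,0,1.0,0],[0,0,0,0],[0,0,0,0],[0,0,0,0]],
])

```text
t: 14.42
tool_pos: [0.5561, 0.1582, 0.063]
orientation: [2.502, 1.899, 0.003]
force: [-0.7, -0.7, 0.6]
opening: 0.0596
```

Run:
```python
from h import *
status()
```

```text
t 14.42 pos mm [556.1 158.2  63. ] yaw(toolY) -15.6 tilt [0.0019 0.0004] F [-0.7 -0.7  0.6] T [-0.09  0.07 -0.02] op 59.6 q [0.19 0.22 1.71 0.   1.21 0.46]
```

Call:
carry_out([
  [[0,-0.1,0.1,0],[0,0,0.1,0],[0,0,0.1,0],[0,0,0.1,0],[0,0,0.1,0],[0,0,0,0]],
])

```text
t: 14.92
tool_pos: [0.554, 0.1586, 0.0564]
orientation: [-2.502, -1.9, 0.0]
force: [0.5, -0.1, -0.4]
opening: 0.0593
```

Call:
carry_out([
  [[0,0,0.1,0],[0,0,0.1,0],[0,0,0,0]],
])

```text
t: 15.17
tool_pos: [0.554, 0.1586, 0.0544]
orientation: [-2.502, -1.899, 0.001]
force: [0.6, -0.1, -1.1]
opening: 0.0598
```

Call:
carry_out([
  [[0,0,0.1,0],[0,0,0.1,0],[0,0,0,0]],
])

```text
t: 15.42
tool_pos: [0.5542, 0.1586, 0.0525]
orientation: [-2.502, -1.9, 0.0]
force: [0.2, -0.3, -0.8]
opening: 0.0596
```

Call:
carry_out([
  [[0,0,0.1,0],[0,0,0,0]],
])

```text
t: 15.58
tool_pos: [0.5543, 0.1586, 0.0524]
orientation: [2.502, 1.9, 0.0]
force: [-3.8, -0.7, 5.9]
opening: 0.0592
```

Call:
carry_out([
  [[0,0,0,0],[0,0,0,0],[0,0,0,0],[0,0,0,0],[0,0,0,0],[0,0,0,0]],
], claw=8.4)

```text
t: 16.08
tool_pos: [0.5541, 0.1586, 0.0515]
orientation: [-2.502, -1.9, 0.0]
force: [0.1, -0.1, 0.3]
opening: 0.084
```

Run:
```python
from h import *
status()
```

```text
t 16.08 pos mm [554.1 158.6  51.5] yaw(toolY) -15.6 tilt [-0.0001 -0.    ] F [ 0.1 -0.1  0.3] T [-0.07  0.07 -0.03] op 84.0 q [ 0.19  0.23  1.72 -0.    1.19  0.46]
```

Call:
carry_out([
  [[0,0,-2.0,0],[0,0,-3.0,0],[0,0,-3.0,0],[0,0,-3.0,0],[0,0,-2.0,0],[0,0,0,0],[0,0,0,0]],
])

```text
t: 16.67
tool_pos: [0.5553, 0.1588, 0.1833]
orientation: [2.501, 1.899, 0.005]
force: [-0.1, -0.3, -1.1]
opening: 0.0841
```

Run:
```python
from h import *
status(); snap('wrist','w7.png'); im=snap('top','t7.png'); topscan(im)
plan(452,-224,160,-6)
```

```text
t 16.67 pos mm [555.3 158.8 183.3] yaw(toolY) -15.6 tilt [0.0034 0.0006] F [-0.1 -0.3 -1.1] T [-0.06  0.11 -0.07] op 84.1 q [ 0.19  0.09  1.62 -0.    1.43  0.46]
boards (px, xy mm, size, yaw of x)
(array([156.4, 410.5]), array([-93.2, 307.1]), [60.1, 141.9], np.float32(30.5))
(array([ 59.2, 323.8]), array([176., 611.]), [53.1, 100.0], np.float32(89.9))
(array([329.2, 235.1]), array([ 451.3, -224.3]), [56.7, 88.1], np.float32(-6.0))
(array([370.7, 237. ]), array([ 445.1, -354.6]), [57.1, 88.0], np.float32(35.6))
(array([176. , 212.5]), array([542.8, 241.9]), [136.8, 236.4], np.float32(-79.6))
(array([ 69.6, 202.9]), array([557.1, 602.2]), [44.1, 232.5], np.float32(-90.0))
(array([223. , 201.7]), array([564.9,  91.5]), [100.2, 380.9], np.float32(-79.7))
plate
n 11 [[[-3.6,0.0,0.2,-0.9],[-3.6,0.0,0.2,-0.8],[-3.6,-0.0,0.2,-0.9],[-3.6,-0.1,0.1,-0.9],[-3.6,-0.2,0.2,-0.9],[-3.6,-0.2,0.2,-0.8],[-3.6,-0.3,0.2,-0.9],[-3.5,-0.4,0.2,-0.9],[-3.6,-0.4,0.2,-0.8],[-3.6,-0.4,0.1,-0.9],[-3.5,-0.5,0.2,-0.9]]] end [ 452.  -223.6  160.3] -6.0
```

View pics/w7.png

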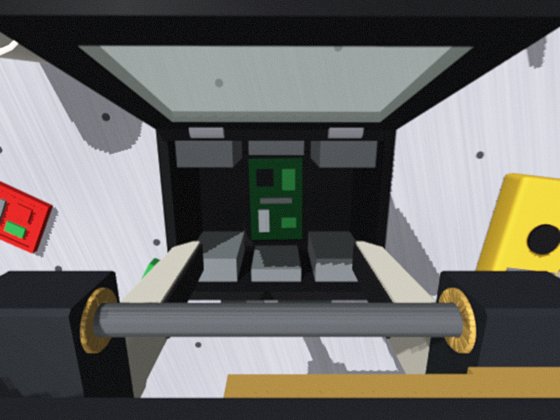

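Call:
carry_out([
  [[-3.6,0,0.2,-0.9],[-3.6,0,0.2,-0.8],[-3.6,0,0.2,-0.9],[-3.6,-0.1,0.1,-0.9],[-3.6,-0.2,0.2,-0.9],[-3.6,-0.2,0.2,-0.8],[-3.6,-0.3,0.2,-0.9],[-3.5,-0.4,0.2,-0.9],[-3.6,-0.4,0.2,-0.8],[-3.6,-0.4,0.1,-0.9],[-3.5,-0.5,0.2,-0.9],[0,0,0,0],[0,0,0,0],[0,0,0,0]],
], claw=8.0)

```text
t: 17.93
tool_pos: [0.4519, -0.2227, 0.1601]
orientation: [-2.334, -2.099, 0.001]
force: [0.7, -0.2, 0.2]
opening: 0.0796
```

Run:
```python
from h import *
status(); wscan('w8.png'); status()
```

```text
t 17.93 pos mm [ 451.9 -222.7  160.1] yaw(toolY) -6.1 tilt [-0.0022  0.0019] F [ 0.7 -0.2  0.2] T [-0.07  0.02  0.01] op 79.6 q [-0.56 -0.08  1.84  0.    1.39 -0.45]
(array([280.5, 198.9]), array([ 453.7, -226.1]), [60.6, 95.3], np.float32(-5.5))
t 17.98 pos mm [ 452.3 -222.3  160.5] yaw(toolY) -6.0 tilt [-0.0016  0.0015] F [-0.3  0.1 -0.6] T [-0.01  0.08 -0.  ] op 80.2 q [-0.56 -0.08  1.84  0.    1.39 -0.45]
```

View pics/w8.png

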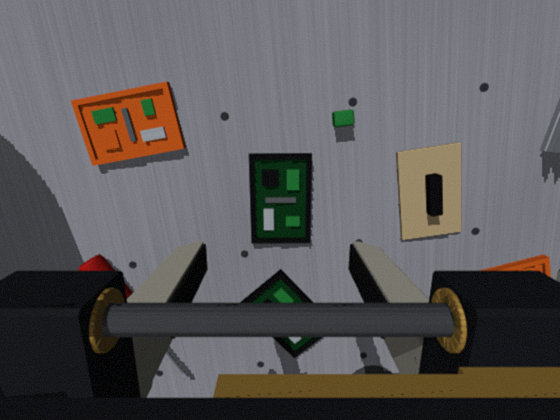

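Call:
carry_out([
  [[-0.2,0.2,3.0,-0.4],[0,0,3.0,0],[0,0,3.0,0],[0,0,3.0,0],[0,0,1.2,0],[0,0,0.6,0],[0,0,0.4,0],[0,0,0.2,0],[0,0,0,0],[0,0,0,0],[0,0,0,0],[0,0,0,0]],
])

```text
t: 18.98
tool_pos: [0.4552, -0.2261, 0.0187]
orientation: [2.326, 2.109, 0.001]
force: [0.2, -0.7, -0.6]
opening: 0.0801
```

Run:
```python
from h import *
status()
```

```text
t 18.98 pos mm [ 455.2 -226.1   18.7] yaw(toolY) -5.6 tilt [ 0.0016 -0.001 ] F [ 0.2 -0.7 -0.6] T [-0.07  0.08 -0.01] op 80.1 q [-0.56  0.1   1.93 -0.    1.1  -0.46]
```

Call:
carry_out([
  [[0,-0.1,0.1,0],[0,0,0,0],[0,0,0,0]],
])

```text
t: 19.23
tool_pos: [0.4534, -0.2255, 0.0167]
orientation: [-2.327, -2.11, 0.0]
force: [-0.1, -0.4, 0.1]
opening: 0.0803
```

Call:
carry_out([
  [[0,0,0,0],[0,0,0,0],[0,0,0,0],[0,0,0,0],[0,0,0,0],[0,0,0,0],[0,0,0,0]],
], claw=5, grip_force=20)

```text
t: 19.82
tool_pos: [0.4535, -0.2255, 0.0166]
orientation: [-2.327, -2.11, 0.0]
force: [0.3, -0.4, -0.6]
opening: 0.0597
```

Run:
```python
from h import *
status()
```

```text
t 19.82 pos mm [ 453.5 -225.5   16.6] yaw(toolY) -5.6 tilt [-0. -0.] F [ 0.3 -0.4 -0.6] T [-0.11  0.09 -0.01] op 59.7 q [-0.56  0.1   1.94 -0.    1.1  -0.47]
```

Call:
carry_out([
  [[0,0,-1.0,0],[0,0,-3.0,0],[0,0,-3.5,0],[0,0,-3.5,0],[0,0,-3.4,0],[0,0,0,0],[0,0,0,0],[0,0,0,0]],
])

```text
t: 20.48
tool_pos: [0.4534, -0.2254, 0.1607]
orientation: [2.327, 2.11, 0.0]
force: [-0.1, 0.1, -1.2]
opening: 0.0592
```

Run:
```python
from h import *
status(); plan(553.9,157.1,160,-15.6,11)
```

```text
t 20.48 pos mm [ 453.4 -225.4  160.7] yaw(toolY) -5.6 tilt [ 0.0002 -0.0001] F [-0.1  0.1 -1.2] T [-0.08  0.05  0.  ] op 59.2 q [-0.56 -0.08  1.83  0.    1.39 -0.47]
n 11 [[[3.5,0.6,0.0,0.9],[3.6,0.5,0.0,0.9],[3.6,0.4,0.0,0.9],[3.5,0.4,0.0,0.9],[3.6,0.4,0.0,1.0],[3.6,0.3,0.0,0.9],[3.6,0.2,0.0,0.9],[3.6,0.2,0.1,0.9],[3.6,0.1,-0.0,0.9],[3.6,0.1,-0.0,0.9],[3.6,-0.0,-0.0,0.9]]] end [554.4 157.2 159.7] -15.6
```

Call:
carry_out([
  [[3.5,0.6,0,0.9],[3.6,0.5,0,0.9],[3.6,0.4,0,0.9],[3.5,0.4,0,0.9],[3.6,0.4,0,1.0],[3.6,0.3,0,0.9],[3.6,0.2,0,0.9],[3.6,0.2,0,0.9],[3.6,0.1,0,0.9],[3.6,0.1,0,0.9],[3.6,0,0,0.9],[0,0,0,0],[0,0,0,0],[0,0,0,0],[0,0,0,0]],
])

```text
t: 21.73
tool_pos: [0.5537, 0.156, 0.1594]
orientation: [-2.502, -1.898, 0.004]
force: [0.3, 0.1, 0.3]
opening: 0.0596
```

Run:
```python
from h import *
status(); snap('wrist','w9.png'); plan(553.9,157.1,75,-15.6,3)
```

```text
t 21.73 pos mm [553.7 156.  159.4] yaw(toolY) -15.6 tilt [-0.0023 -0.0008] F [0.3 0.1 0.3] T [-0.1   0.14 -0.02] op 59.6 q [ 0.19  0.11  1.64 -0.    1.39  0.46]
n 3 [[[0.0,-0.0,2.8,-0.0],[0.1,-0.0,2.9,-0.0],[0.0,-0.0,2.8,-0.1]]] end [554.2 156.8  74.8] -15.6
```

View pics/w9.png

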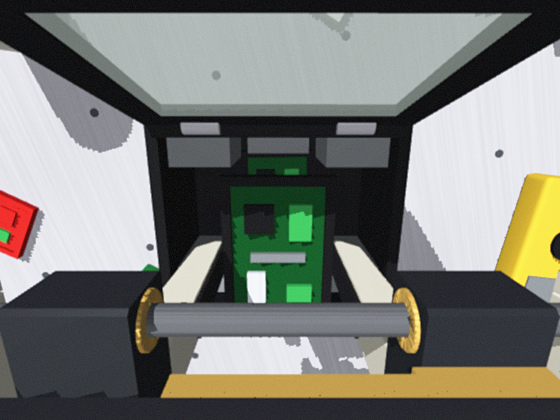

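Call:
carry_out([
  [[0.1,0,1.0,0],[0,0,2.0,0],[0,0,2.0,0],[0,0,2.0,0],[0,0,1.4,0],[0,0,0.8,0],[0,0,0,0],[0,0,0,0],[0,0,0,0],[0,0,0,0]],
])

```text
t: 22.62
tool_pos: [0.5559, 0.1582, 0.0701]
orientation: [2.502, 1.899, 0.003]
force: [0.7, -0.2, 0.1]
opening: 0.0594
```

Run:
```python
from h import *
status()
```

```text
t 22.62 pos mm [555.9 158.2  70.1] yaw(toolY) -15.6 tilt [0.0024 0.0005] F [ 0.7 -0.2  0.1] T [-0.05  0.12 -0.  ] op 59.4 q [0.19 0.21 1.71 0.   1.22 0.46]
```

Call:
carry_out([
  [[0,-0.1,0.1,0],[0,0,0.1,0],[0,0,0.1,0],[0,0,0.1,0],[0,0,0,0],[0,0,0,0]],
])

```text
t: 23.12
tool_pos: [0.5537, 0.1584, 0.0645]
orientation: [-2.502, -1.9, 0.0]
force: [0.7, -0.2, -1.3]
opening: 0.06
```

Call:
carry_out([
  [[0,0,0.1,0],[0,0,0.1,0],[0,0,0.1,0],[0,0,0.1,0],[0,0,0,0]],
])

```text
t: 23.53
tool_pos: [0.5536, 0.1583, 0.0602]
orientation: [-2.502, -1.899, 0.001]
force: [1.1, -0.3, -1.0]
opening: 0.0594
```

Call:
carry_out([
  [[0,0,0.1,0],[0,0,0,0]],
])

```text
t: 23.7
tool_pos: [0.5537, 0.1584, 0.0594]
orientation: [-2.502, -1.9, 0.0]
force: [-0.3, 0.2, -1.3]
opening: 0.0596
```

Call:
carry_out([
  [[0,0,0.1,0],[0,0,0,0]],
])

```text
t: 23.87
tool_pos: [0.5539, 0.1584, 0.0591]
orientation: [2.502, 1.9, 0.0]
force: [-2.3, -0.9, 3.6]
opening: 0.0599
```

Contact at 59.1 mm as predicted; release.

Call:
carry_out([
  [[0,0,0,0],[0,0,0,0],[0,0,0,0],[0,0,0,0],[0,0,0,0],[0,0,0,0]],
], claw=8.4)

```text
t: 24.37
tool_pos: [0.5538, 0.1584, 0.0586]
orientation: [2.502, 1.9, -0.0]
force: [1.1, 0.0, -0.1]
opening: 0.0839
```

Call:
carry_out([
  [[0,0,-2.0,0],[0,0,-3.0,0],[0,0,-3.0,0],[0,0,-3.0,0],[0,0,-1.5,0],[0,0,0,0],[0,0,0,0]],
])

```text
t: 24.95
tool_pos: [0.5546, 0.1585, 0.1846]
orientation: [2.501, 1.899, 0.003]
force: [0.1, 0.2, -0.2]
opening: 0.0842
```

Run:
```python
from h import *
status(); snap('wrist','w10.png'); im=snap('top','t10.png'); topscan(im)
plan(445,-355,160,35.6)
```

```text
t 24.95 pos mm [554.6 158.5 184.6] yaw(toolY) -15.6 tilt [0.0024 0.0004] F [ 0.1  0.2 -0.2] T [-0.07  0.02 -0.02] op 84.2 q [ 0.19  0.09  1.62 -0.    1.43  0.46]
boards (px, xy mm, size, yaw of x)
(array([156.5, 410.6]), array([-93.8, 306.7]), [61.6, 141.9], np.float32(30.5))
(array([ 60.8, 323.6]), array([169.6, 610.3]), [53.6, 99.9], np.float32(89.2))
(array([370.8, 236.9]), array([ 445.3, -354.9]), [57.1, 89.9], np.float32(35.6))
(array([175.8, 212.3]), array([543.7, 242.7]), [137.7, 241.1], np.float32(-79.6))
(array([ 69.7, 202.9]), array([558.7, 602.2]), [44.1, 229.4], np.float32(-89.9))
(array([222.3, 201.6]), array([566.8,  90.3]), [103.4, 384.2], np.float32(-79.7))
plate
n 14 [[[-3.7,0.2,0.2,-3.7],[-3.8,0.0,0.1,-3.6],[-3.7,-0.2,0.2,-3.7],[-3.7,-0.5,0.1,-3.6],[-3.7,-0.7,0.2,-3.7],[-3.7,-0.9,0.1,-3.6],[-3.5,-1.2,0.2,-3.7],[-3.5,-1.4,0.2,-3.7],[-3.4,-1.6,0.1,-3.6],[-3.2,-1.8,0.2,-3.7],[-3.2,-2.1,0.1,-3.6],[-3.0,-2.2,0.2,-3.7],[-2.9,-2.4,0.1,-3.6],[-2.7,-2.6,0.2,-3.7]]] end [ 445.2 -355.4  159.9] 35.6
```

View pics/w10.png

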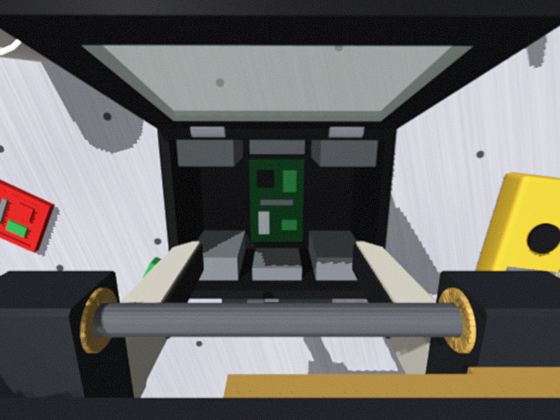

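View pics/t10.png

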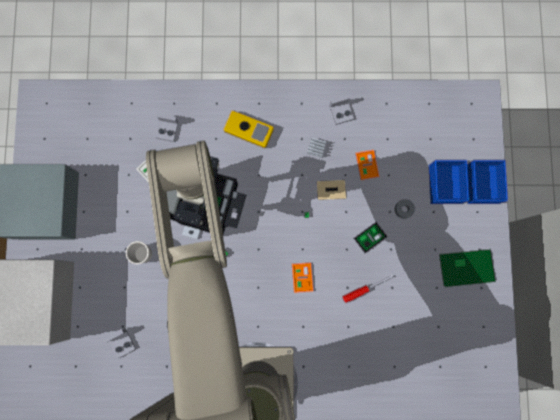

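Call:
carry_out([
  [[-3.7,0.2,0.2,-3.7],[-3.8,0,0.1,-3.6],[-3.7,-0.2,0.2,-3.7],[-3.7,-0.5,0.1,-3.6],[-3.7,-0.7,0.2,-3.7],[-3.7,-0.9,0.1,-3.6],[-3.5,-1.2,0.2,-3.7],[-3.5,-1.4,0.2,-3.7],[-3.4,-1.6,0.1,-3.6],[-3.2,-1.8,0.2,-3.7],[-3.2,-2.1,0.1,-3.6],[-3.0,-2.2,0.2,-3.7],[-2.9,-2.4,0.1,-3.6],[-2.7,-2.6,0.2,-3.7],[0,0,0,0],[0,0,0,0],[0,0,0,0]],
], claw=8.0)

```text
t: 26.47
tool_pos: [0.4453, -0.3543, 0.1597]
orientation: [-1.437, -2.79, -0.002]
force: [0.3, -0.9, -1.2]
opening: 0.0799
```

Run:
```python
from h import *
status(); wscan('w11.png'); status()
```

```text
t 26.47 pos mm [ 445.3 -354.3  159.7] yaw(toolY) 35.5 tilt [-0.0022  0.0027] F [ 0.3 -0.9 -1.2] T [-0.01 -0.01  0.  ] op 79.9 q [-0.76  0.1   1.66  0.    1.39 -1.38]
(array([278.6, 200. ]), array([ 447.8, -356.8]), [62.2, 94.6], np.float32(37.1))
t 26.52 pos mm [ 445.7 -353.8  160.1] yaw(toolY) 35.6 tilt [-0.0017  0.0022] F [0.4 0.4 0.2] T [-0.02 -0.01  0.02] op 79.9 q [-0.76  0.1   1.66  0.    1.39 -1.38]
```

View pics/w11.png

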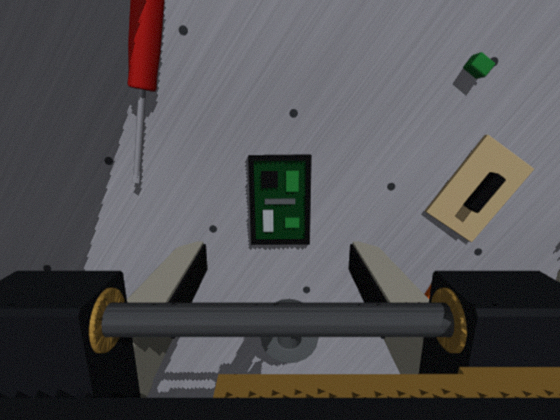

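Call:
carry_out([
  [[-0.2,0.1,3.0,-0.5],[0,0,3.0,0],[0,0,3.0,0],[0,0,3.0,0],[0,0,1.2,0],[0,0,0.6,0],[0,0,0.4,0],[0,0,0.2,0],[0,0,0,0],[0,0,0,0],[0,0,0,0],[0,0,0,0]],
])

```text
t: 27.52
tool_pos: [0.4487, -0.3569, 0.0188]
orientation: [1.423, 2.799, -0.001]
force: [-0.5, 0.8, -0.2]
opening: 0.0797
```

Run:
```python
from h import *
status()
```

```text
t 27.52 pos mm [ 448.7 -356.9   18.8] yaw(toolY) 36.1 tilt [ 0.0013 -0.0012] F [-0.5  0.8 -0.2] T [-0.02  0.02  0.05] op 79.7 q [-0.76  0.26  1.75  0.    1.13 -1.39]
```

Call:
carry_out([
  [[0,0,0.1,0],[0,0,0,0],[0,0,0,0]],
])

```text
t: 27.77
tool_pos: [0.448, -0.3563, 0.0167]
orientation: [-1.424, -2.8, 0.0]
force: [0.3, 0.4, 0.5]
opening: 0.0802
```

Call:
carry_out([
  [[0,0,0,0],[0,0,0,0],[0,0,0,0],[0,0,0,0],[0,0,0,0],[0,0,0,0],[0,0,0,0]],
], claw=5, grip_force=20)

```text
t: 28.35
tool_pos: [0.4481, -0.3562, 0.0166]
orientation: [-1.424, -2.801, -0.0]
force: [0.7, -0.1, -0.1]
opening: 0.0594
```

Run:
```python
from h import *
status()
```

```text
t 28.35 pos mm [ 448.1 -356.2   16.6] yaw(toolY) 36.1 tilt [-0.      0.0001] F [ 0.7 -0.1 -0.1] T [-0.05 -0.02  0.03] op 59.4 q [-0.76  0.27  1.75  0.    1.13 -1.39]
```

Grip offset 16.6 again; expected rest at TCP 67 mm.

Call:
carry_out([
  [[0,0,-1.0,0],[0,0,-3.0,0],[0,0,-3.5,0],[0,0,-3.5,0],[0,0,-3.4,0],[0,0,0,0],[0,0,0,0],[0,0,0,0]],
])

```text
t: 29.02
tool_pos: [0.4479, -0.3561, 0.1607]
orientation: [1.424, 2.8, -0.0]
force: [-0.3, -0.5, -1.1]
opening: 0.0596
```

Run:
```python
from h import *
status(); plan(553.9,157.1,160,-15.6,15)
```

```text
t 29.02 pos mm [ 447.9 -356.1  160.7] yaw(toolY) 36.1 tilt [ 0.0001 -0.0001] F [-0.3 -0.5 -1.1] T [-0.05  0.02 -0.04] op 59.6 q [-0.76  0.1   1.65 -0.    1.39 -1.39]
n 15 [[[2.3,2.6,0.0,3.4],[2.5,2.4,0.0,3.5],[2.7,2.3,0.0,3.4],[2.8,2.1,0.0,3.5],[2.9,2.0,0.0,3.4],[3.0,1.8,0.0,3.5],[3.1,1.6,0.0,3.4],[3.2,1.4,0.0,3.5],[3.3,1.2,0.0,3.4],[3.3,1.0,0.0,3.5],[3.4,0.8,0.1,3.4],[3.4,0.6,-0.0,3.5],[3.5,0.4,-0.0,3.4],[3.5,0.2,-0.0,3.5],[3.5,-0.1,-0.0,3.4]]] end [553.7 157.3 159.7] -15.6
```

Call:
carry_out([
  [[2.3,2.6,0,3.4],[2.5,2.4,0,3.5],[2.7,2.3,0,3.4],[2.8,2.1,0,3.5],[2.9,2.0,0,3.4],[3.0,1.8,0,3.5],[3.1,1.6,0,3.4],[3.2,1.4,0,3.5],[3.3,1.2,0,3.4],[3.3,1.0,0,3.5],[3.4,0.8,0,3.4],[3.4,0.6,0,3.5],[3.5,0.4,0,3.4],[3.5,0.2,0,3.5],[3.5,-0.1,0,3.4],[0,0,0,0],[0,0,0,0],[0,0,0,0],[0,0,0,0]],
])

```text
t: 30.6
tool_pos: [0.5531, 0.156, 0.1594]
orientation: [-2.502, -1.899, 0.004]
force: [-0.4, 0.0, 0.7]
opening: 0.0597
```

Run:
```python
from h import *
status(); snap('wrist','w12.png'); plan(553.9,157.5,75,-15.6,3)
```

```text
t 30.60 pos mm [553.1 156.  159.4] yaw(toolY) -15.6 tilt [-0.0023 -0.0008] F [-0.4  0.   0.7] T [-0.11  0.12 -0.05] op 59.7 q [ 0.19  0.11  1.65 -0.    1.39  0.46]
n 3 [[[0.1,0.0,2.8,-0.0],[0.0,0.0,2.9,-0.0],[0.1,0.0,2.8,-0.0]]] end [553.9 157.8  74.8] -15.6
```

View pics/w12.png

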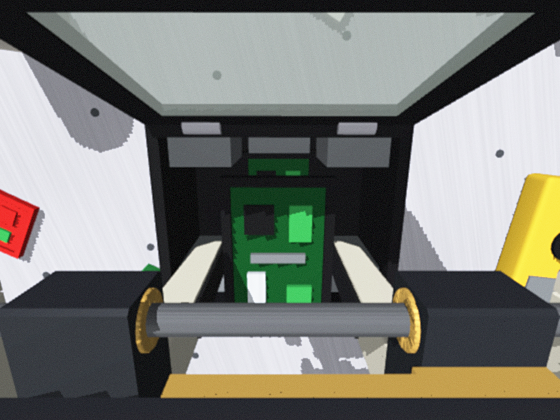

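Call:
carry_out([
  [[0.1,0,1.0,0],[0,0,2.0,0],[0,0,2.0,0],[0,0,2.0,0],[0,0,0.8,0],[0,0,0.4,0],[0,0,0,0],[0,0,0,0],[0,0,0,0],[0,0,0,0]],
])

```text
t: 31.48
tool_pos: [0.5552, 0.1583, 0.0801]
orientation: [2.501, 1.899, 0.003]
force: [-0.7, 0.5, -1.8]
opening: 0.0595
```

Call:
carry_out([
  [[0,0,0.1,0],[0,0,0.1,0],[0,0,0.1,0],[0,0,0.1,0],[0,0,0,0],[0,0,0,0]],
])

```text
t: 31.98
tool_pos: [0.554, 0.1581, 0.0744]
orientation: [-2.502, -1.899, 0.001]
force: [0.2, -0.8, -0.2]
opening: 0.0595
```

Call:
carry_out([
  [[0,0,0.2,0],[0,0,0.1,0],[0,0,0.1,0],[0,0,0.1,0],[0,0,0,0],[0,0,0,0]],
])

```text
t: 32.48
tool_pos: [0.5541, 0.1581, 0.0695]
orientation: [-2.502, -1.9, 0.0]
force: [-0.8, 0.8, -0.9]
opening: 0.0593
```

Call:
carry_out([
  [[0,0,0.1,0],[0,0,0.1,0],[0,0,0,0]],
])

```text
t: 32.73
tool_pos: [0.554, 0.1581, 0.0674]
orientation: [-2.502, -1.899, 0.0]
force: [-0.5, -1.2, -1.1]
opening: 0.0596
```

Call:
carry_out([
  [[0,0,0.1,0],[0,0,0,0]],
])

```text
t: 32.9
tool_pos: [0.5542, 0.1581, 0.0671]
orientation: [2.502, 1.9, -0.0]
force: [-1.6, -1.1, 3.9]
opening: 0.0594
```

Rests at 67.1 mm; release and rise.

Call:
carry_out([
  [[0,0,0,0],[0,0,0,0],[0,0,0,0],[0,0,0,0],[0,0,0,0],[0,0,0,0]],
], claw=8.4)

```text
t: 33.4
tool_pos: [0.5541, 0.1581, 0.0666]
orientation: [2.502, 1.9, -0.0]
force: [0.6, 0.3, -0.8]
opening: 0.0839
```

Call:
carry_out([
  [[0,0,-2.0,0],[0,0,-3.0,0],[0,0,-3.0,0],[0,0,-2.5,0],[0,0,-1.5,0],[0,0,0,0],[0,0,0,0]],
])

```text
t: 33.98
tool_pos: [0.5548, 0.1583, 0.1874]
orientation: [2.501, 1.899, 0.003]
force: [0.3, -0.1, -1.1]
opening: 0.0839
```

Run:
```python
from h import *
status(); snap('wrist','w13.png'); im=snap('top','t13.png'); topscan(im)
plan(598,-232,170,2.7)
```

```text
t 33.98 pos mm [554.8 158.3 187.4] yaw(toolY) -15.6 tilt [0.0022 0.0004] F [ 0.3 -0.1 -1.1] T [-0.03  0.07 -0.  ] op 83.9 q [ 0.19  0.09  1.61 -0.    1.43  0.46]
boards (px, xy mm, size, yaw of x)
(array([156.7, 410.8]), array([-94.2, 304.2]), [62.8, 139.3], np.float32(31.8))
(array([ 60.6, 320.6]), array([181.4, 612.4]), [55.4, 115.4], np.float32(-86.9))
(array([175.8, 212.1]), array([544.3, 242.1]), [137.6, 239.1], np.float32(-80.0))
(array([ 69.7, 202.9]), array([557.1, 602.2]), [44.1, 232.6], np.float32(-89.9))
(array([223.1, 201.9]), array([565.3,  90. ]), [103.4, 387.3], np.float32(-79.7))
plate
n 11 [[[-3.3,1.3,0.1,-1.7],[-3.4,1.3,0.2,-1.6],[-3.3,1.1,0.1,-1.7],[-3.4,1.1,0.1,-1.7],[-3.5,0.9,0.2,-1.6],[-3.4,0.9,0.1,-1.7],[-3.5,0.7,0.1,-1.6],[-3.5,0.7,0.2,-1.7],[-3.6,0.5,0.1,-1.7],[-3.5,0.5,0.2,-1.6],[-3.6,0.3,0.1,-1.7]]] end [ 597.7 -232.4  169.9] 2.7
```

View pics/w13.png

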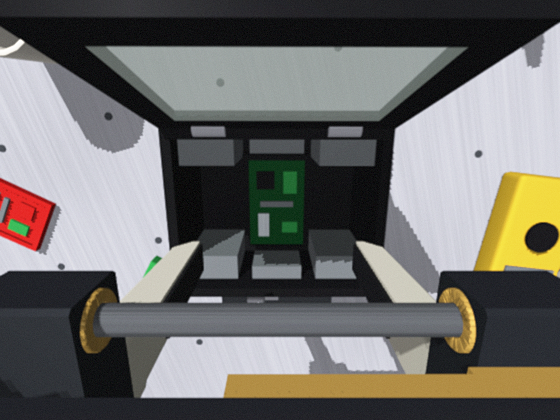

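View pics/t13.png

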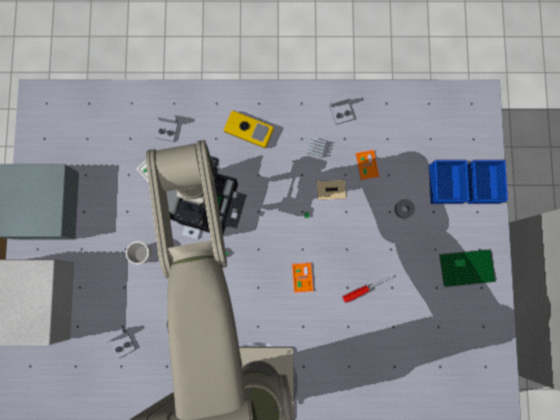

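Call:
carry_out([
  [[-3.3,1.3,0.1,-1.7],[-3.4,1.3,0.2,-1.6],[-3.3,1.1,0.1,-1.7],[-3.4,1.1,0.1,-1.7],[-3.5,0.9,0.2,-1.6],[-3.4,0.9,0.1,-1.7],[-3.5,0.7,0.1,-1.6],[-3.5,0.7,0.2,-1.7],[-3.6,0.5,0.1,-1.7],[-3.5,0.5,0.2,-1.6],[-3.6,0.3,0.1,-1.7],[0,0,0,0],[0,0,0,0],[0,0,0,0],[0,0,0,0]],
], claw=5.0)

```text
t: 35.33
tool_pos: [0.5981, -0.2307, 0.1705]
orientation: [-2.166, -2.273, 0.0]
force: [-0.2, 0.0, 0.1]
opening: 0.05
```

```bash
cat >> h.py <<'E'
def wplate(fn):
    P=robot.camera_params('wrist'); im=snap('wrist',fn)
    hsv=cv2.cvtColor(im,cv2.COLOR_RGB2HSV)
    m=((hsv[...,0]>8)&(hsv[...,0]<30)&(hsv[...,1]>60)&(hsv[...,1]<150)&(hsv[...,2]>110)).astype(np.uint8)*255
    m[262:]=0
    k=cv2.morphologyEx(m,cv2.MORPH_OPEN,np.ones((3,3)))
    for r in rects(im,P,cv2.morphologyEx(k,cv2.MORPH_CLOSE,np.ones((25,25))),0.006,1000,60000): print('plate',r)
    cs,_=cv2.findContours(k,cv2.RETR_EXTERNAL,cv2.CHAIN_APPROX_NONE)
    c=max(cs,key=cv2.contourArea); ins=np.zeros_like(m); cv2.drawContours(ins,[cv2.convexHull(c)],-1,255,-1)
    ins=cv2.erode(ins,np.ones((7,7)))
    b=((im.max(2)<60)&(ins>0)).astype(np.uint8)*255
    for r in rects(im,P,b,0.019,100,60000): print('bar',r)
E
python3 - <<'E'
from h import *
status(); wplate('w14.png'); status()
E
```

```text
t 35.33 pos mm [ 598.1 -230.7  170.5] yaw(toolY) 2.8 tilt [-0.0016  0.0012] F [-0.2  0.   0.1] T [-0.09  0.05 -0.02] op 50.0 q [-0.45  0.28  1.44  0.    1.43 -0.5 ]
plate (array([280.5, 195.9]), array([ 600.6, -233. ]), [59.1, 88.9], np.float32(2.8))
bar (array([280.9, 200.4]), array([ 601. , -232.2]), [11.8, 40.4], np.float32(2.7))
t 35.38 pos mm [ 598.3 -230.6  170.9] yaw(toolY) 2.8 tilt [-0.0011  0.0008] F [ 0.8 -0.4 -0.2] T [-0.07  0.03  0.03] op 50.2 q [-0.45  0.28  1.44  0.    1.43 -0.5 ]
```

View pics/w14.png

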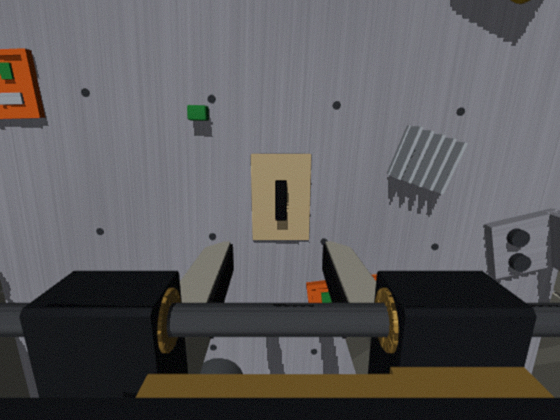

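Call:
carry_out([
  [[-0.2,0.2,3.0,0],[0,0,3.0,0],[0,0,3.0,0],[0,0,3.0,0],[0,0,1.2,0],[0,0,0.6,0],[0,0,0.3,0],[0,0,0.3,0],[0,0,0,0],[0,0,0,0],[0,0,0,0],[0,0,0,0]],
], claw=4.0)

```text
t: 36.38
tool_pos: [0.6014, -0.2345, 0.0289]
orientation: [2.167, 2.272, 0.001]
force: [-0.9, -0.2, 0.4]
opening: 0.0398
```

Call:
carry_out([
  [[0,0,0.1,0],[0,0,0,0],[0,0,0,0]],
])

```text
t: 36.63
tool_pos: [0.6006, -0.2341, 0.0267]
orientation: [-2.168, -2.273, -0.0]
force: [1.4, -0.7, 0.5]
opening: 0.04
```

Run:
```python
from h import *
status()
```

```text
t 36.63 pos mm [ 600.6 -234.1   26.7] yaw(toolY) 2.7 tilt [-0.  0.] F [ 1.4 -0.7  0.5] T [-0.04  0.03  0.04] op 40.0 q [-0.45  0.43  1.53  0.    1.19 -0.5 ]
```

Call:
carry_out([
  [[0.1,0,0.3,0],[0,0,0,0],[0,0,0,0]],
])

```text
t: 36.88
tool_pos: [0.6003, -0.2329, 0.0232]
orientation: [-2.168, -2.273, 0.0]
force: [0.8, 0.2, 0.8]
opening: 0.0403
```

Call:
carry_out([
  [[0,0,0,0],[0,0,0,0],[0,0,0,0],[0,0,0,0],[0,0,0,0],[0,0,0,0],[0,0,0,0]],
], claw=0.5, grip_force=20)

```text
t: 37.47
tool_pos: [0.6007, -0.2332, 0.0237]
orientation: [2.168, 2.273, 0.0]
force: [0.1, -0.9, -0.3]
opening: 0.0117
```

Run:
```python
from h import *
status()
```

```text
t 37.47 pos mm [ 600.7 -233.2   23.7] yaw(toolY) 2.7 tilt [ 0.0002 -0.0001] F [ 0.1 -0.9 -0.3] T [-0.09  0.07  0.05] op 11.7 q [-0.45  0.43  1.53 -0.    1.18 -0.5 ]
```

Call:
carry_out([
  [[0,0,-1.0,0],[0,0,-3.0,0],[0,0,-3.5,0],[0,0,-3.5,0],[0,0,-3.4,0],[0,0,0,0],[0,0,0,0],[0,0,0,0]],
])

```text
t: 38.13
tool_pos: [0.6004, -0.233, 0.1677]
orientation: [-2.168, -2.273, 0.0]
force: [-0.6, 0.4, -1.3]
opening: 0.0118
```

Run:
```python
from h import *
status(); plan(553.9,157.5,165,-15.6,12)
```

```text
t 38.13 pos mm [ 600.4 -233.   167.7] yaw(toolY) 2.7 tilt [-0.0001  0.    ] F [-0.6  0.4 -1.3] T [-0.05  0.03 -0.01] op 11.8 q [-0.45  0.28  1.43 -0.    1.43 -0.5 ]
n 12 [[[3.3,-0.2,0.0,1.5],[3.2,-0.4,0.0,1.6],[3.3,-0.4,0.1,1.5],[3.2,-0.5,-0.0,1.5],[3.2,-0.5,0.0,1.5],[3.3,-0.7,0.0,1.6],[3.1,-0.8,0.1,1.5],[3.2,-0.8,-0.0,1.5],[3.2,-0.9,-0.0,1.5],[3.1,-1.0,0.0,1.6],[3.1,-1.1,0.0,1.5],[3.0,-1.2,0.1,1.5]]] end [553.4 157.2 164.7] -15.6
```

Call:
carry_out([
  [[3.3,-0.2,0,1.5],[3.2,-0.4,0,1.6],[3.3,-0.4,0,1.5],[3.2,-0.5,0,1.5],[3.2,-0.5,0,1.5],[3.3,-0.7,0,1.6],[3.1,-0.8,0,1.5],[3.2,-0.8,0,1.5],[3.2,-0.9,0,1.5],[3.1,-1.0,0,1.6],[3.1,-1.1,0,1.5],[3.0,-1.2,0,1.5],[0,0,0,0],[0,0,0,0],[0,0,0,0],[0,0,0,0]],
])

```text
t: 39.47
tool_pos: [0.5532, 0.1559, 0.1665]
orientation: [-2.502, -1.898, 0.003]
force: [-0.1, 0.4, -1.7]
opening: 0.0117
```

Run:
```python
from h import *
status(); snap('wrist','w15.png'); plan(553.9,157.5,95,-15.6,3)
```

```text
t 39.47 pos mm [553.2 155.9 166.5] yaw(toolY) -15.6 tilt [-0.0019 -0.0008] F [-0.1  0.4 -1.7] T [-0.11  0.1   0.01] op 11.7 q [ 0.19  0.1   1.64 -0.    1.4   0.46]
n 3 [[[0.1,-0.0,2.4,-0.0],[0.0,-0.0,2.4,-0.0],[0.1,-0.0,2.4,-0.1]]] end [554.  157.7  94.8] -15.6
```

View pics/w15.png

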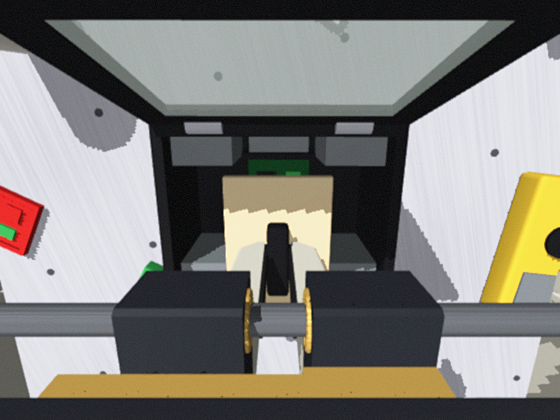

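Call:
carry_out([
  [[0.1,0,1.0,0],[0,0,2.0,0],[0,0,2.0,0],[0,0,1.5,0],[0,0,0.6,0],[0,0,0.3,0],[0,0,0,0],[0,0,0,0],[0,0,0,0],[0,0,0,0],[0,0,0,0]],
])

```text
t: 40.43
tool_pos: [0.5546, 0.1582, 0.0946]
orientation: [2.502, 1.899, 0.002]
force: [0.5, -0.1, -0.7]
opening: 0.0116
```

Call:
carry_out([
  [[0,0,0.1,0],[0,0,0.1,0],[0,0,0,0],[0,0,0,0]],
])

```text
t: 40.77
tool_pos: [0.5538, 0.1581, 0.0915]
orientation: [-2.502, -1.9, 0.0]
force: [0.3, 0.5, -1.4]
opening: 0.012
```

Call:
carry_out([
  [[0,0,0.2,0],[0,0,0.2,0],[0,0,0.1,0],[0,0,0.1,0],[0,0,0,0],[0,0,0,0]],
])

```text
t: 41.27
tool_pos: [0.5539, 0.158, 0.0855]
orientation: [-2.502, -1.9, 0.0]
force: [-0.2, 0.4, -1.2]
opening: 0.012
```

Call:
carry_out([
  [[0,0,0.1,0],[0,0,0.1,0],[0,0,0,0]],
])

```text
t: 41.52
tool_pos: [0.5538, 0.1581, 0.0834]
orientation: [-2.502, -1.9, 0.0]
force: [0.4, 0.7, -0.6]
opening: 0.0118
```

Call:
carry_out([
  [[0,0,0.1,0],[0,0,0,0]],
])

```text
t: 41.68
tool_pos: [0.5538, 0.1581, 0.0824]
orientation: [-2.502, -1.9, 0.0]
force: [0.6, -0.7, -1.9]
opening: 0.0116
```

Call:
carry_out([
  [[0,0,0.1,0],[0,0,0,0]],
])

```text
t: 41.85
tool_pos: [0.554, 0.1581, 0.0822]
orientation: [2.502, 1.9, 0.0]
force: [-3.4, -0.5, 3.9]
opening: 0.0114
```

Call:
carry_out([
  [[0,0,0,0],[0,0,0,0],[0,0,0,0],[0,0,0,0],[0,0,0,0]],
], claw=4.0)

```text
t: 42.27
tool_pos: [0.5539, 0.1581, 0.0816]
orientation: [-2.502, -1.9, 0.0]
force: [0.0, -0.6, 0.9]
opening: 0.0383
```

Call:
carry_out([
  [[0,0,-1.0,0],[0,0,-3.0,0],[0,0,-3.5,0],[0,0,-3.5,0],[0,0,-3.5,0],[0,0,-3.5,0],[0,0,0,0],[0,0,0,0],[0,0,0,0]],
])

```text
t: 43.02
tool_pos: [0.5539, 0.1581, 0.262]
orientation: [2.502, 1.899, 0.001]
force: [0.4, 0.3, 0.3]
opening: 0.04
```

Run:
```python
from h import *
status(); snap('wrist','w16.png'); snap('side','s16.png')
im=cv2.imread('pics/s16.png'); cv2.imwrite('pics/s16a.png',cv2.resize(im[180:360,180:380],None,fx=3.3,fy=3.3,interpolation=cv2.INTER_CUBIC))
```

```text
t 43.02 pos mm [553.9 158.1 262. ] yaw(toolY) -15.6 tilt [0.0006 0.0001] F [0.4 0.3 0.3] T [-0.03  0.1   0.06] op 40.0 q [ 0.19  0.05  1.52 -0.    1.57  0.46]
```

View pics/w16.png

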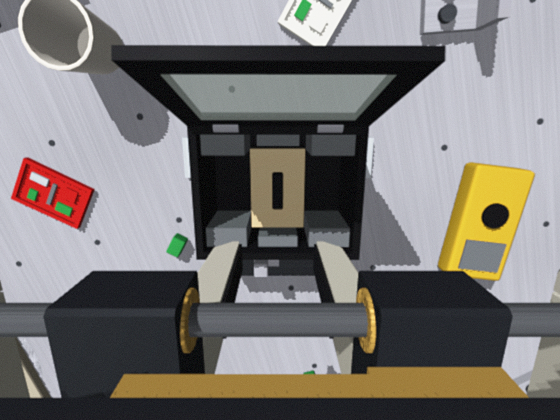

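View pics/s16a.png

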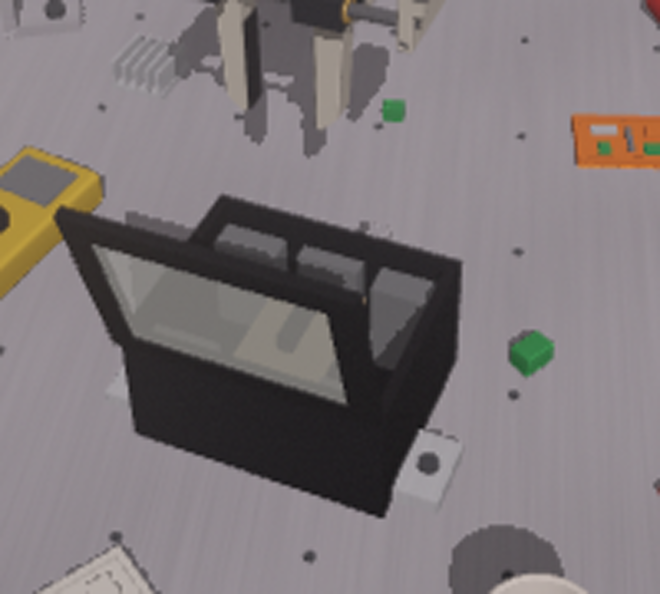

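```bash
cat >> h.py <<'E'
CY=np.radians(-15.6); CC=np.array([553.9,157.5])
CX=np.array([np.cos(CY),np.sin(CY)]); CYv=np.array([-np.sin(CY),np.cos(CY)])
def c2w(x,y,z): return np.r_[CC+x*CX+y*CYv,z]/1000
def w2c(p): d=np.array(p)[:2]*1000-CC; return np.array([d@CX,d@CYv,p[2]*1000])
def lidpt(th,x,s,off): return c2w(x,70-s*np.cos(th)+off*np.sin(th),96+s*np.sin(th)+off*np.cos(th))
E
python3 - <<'E'
from h import *
P=robot.camera_params('wrist'); S=robot.camera_params('side')
for th in np.arange(1.7,2.2,.05):
    print(round(th,2),'in',proj(P,lidpt(th,-88,140,0)).round(),proj(P,lidpt(th,88,140,0)).round(),'out',proj(P,lidpt(th,-88,140,8)).round(),proj(P,lidpt(th,88,140,8)).round(),
     'side',((proj(S,lidpt(th,88,140,8))-180+.5)*3.3).round(),((proj(S,lidpt(th,-88,140,8))-180)*3.3).round())
E
```

```text
1.7 in [113.  92.] [449.  92.] out [112.  76.] [450.  76.] side [ 68. 192.] [367. 276.]
1.75 in [112.  78.] [450.  78.] out [111.  62.] [450.  62.] side [ 62. 202.] [362. 287.]
1.8 in [111.  64.] [450.  64.] out [111.  48.] [450.  49.] side [ 56. 212.] [357. 299.]
1.85 in [111.  51.] [450.  51.] out [111.  35.] [450.  36.] side [ 50. 223.] [352. 311.]
1.9 in [112.  37.] [450.  38.] out [112.  22.] [450.  23.] side [ 44. 234.] [347. 323.]
1.95 in [112.  25.] [449.  25.] out [113.  10.] [449.  11.] side [ 38. 246.] [342. 336.]
2.0 in [113.  12.] [449.  13.] out [114.  -1.] [447.  -1.] side [ 32. 257.] [337. 349.]
2.05 in [114.   1.] [447.   1.] out [116. -12.] [446. -11.] side [ 27. 270.] [332. 363.]
2.1 in [116. -10.] [446. -10.] out [118. -22.] [444. -21.] side [ 22. 282.] [328. 377.]
2.15 in [118. -20.] [444. -20.] out [120. -31.] [441. -30.] side [ 17. 295.] [323. 391.]
2.2 in [120. -29.] [442. -29.] out [123. -39.] [439. -38.] side [ 12. 308.] [319. 405.]
```

Call:
carry_out([
  [[0,0,-3.0,0],[1.0,0,-1.0,0],[3.0,0,0,0],[3.0,0,0,0],[3.0,0,0,0],[3.0,0,0,0],[1.0,0,0,0],[0,0,2.0,0],[0,0,3.0,0],[0,0,2.5,0],[0,0,0,0],[0,0,0,0],[0,0,0,0],[0,0,0,0]],
], claw=0)

```text
t: 44.28
tool_pos: [0.5926, 0.293, 0.2291]
orientation: [2.502, 1.899, 0.005]
force: [0.6, 0.2, 0.5]
opening: 0.0008
```

Run:
```python
from h import *
status(); print(w2c(robot.read_state()['tool_pos'])); snap('side','s17.png')
im=cv2.imread('pics/s17.png'); cv2.imwrite('pics/s17a.png',cv2.resize(im[180:360,180:380],None,fx=3.3,fy=3.3,interpolation=cv2.INTER_CUBIC))
```

```text
t 44.28 pos mm [592.6 293.  229.1] yaw(toolY) -15.6 tilt [0.003  0.0012] F [0.6 0.2 0.5] T [-0.02  0.02  0.03] op 0.8 q [ 0.38  0.29  1.31 -0.    1.54  0.65]
[  0.77968539 140.94919391 229.14149304]
```

View pics/s17a.png

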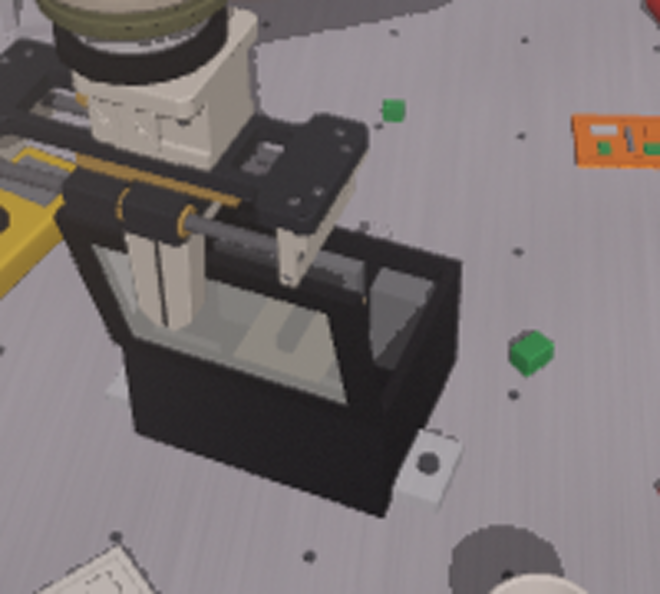

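Call:
carry_out([
  [[-1.0,0,0,0],[-1.0,0,0,0],[-0.5,0,0,0],[-0.5,0,0,0],[-0.5,0,0,0],[0,0,0,0]],
])

```text
t: 44.83
tool_pos: [0.5821, 0.2582, 0.2271]
orientation: [2.503, 1.898, 0.001]
force: [0.3, 0.4, -1.2]
opening: 0.0003
```

Run:
```python
from h import *
status(); print(w2c(robot.read_state()['tool_pos']))
```

```text
t 44.83 pos mm [582.1 258.2 227.1] yaw(toolY) -15.6 tilt [ 0.0005 -0.0001] F [ 0.3  0.4 -1.2] T [-0.1   0.12  0.03] op 0.3 q [ 0.34  0.23  1.39 -0.    1.52  0.61]
[1.33187124e-01 1.04550012e+02 2.27117643e+02]
```

Run:
```python
from h import *
snap('side','s18.png'); snap('wrist','w18.png'); status()
im=cv2.imread('pics/s18.png'); cv2.imwrite('pics/s18a.png',cv2.resize(im[180:360,180:380],None,fx=3.3,fy=3.3,interpolation=cv2.INTER_CUBIC))
```

```text
t 44.93 pos mm [581.9 258.6 226.3] yaw(toolY) -15.6 tilt [-0.0008 -0.0008] F [-0.5  0.8 -0.3] T [-0.06  0.07  0.01] op 0.6 q [ 0.34  0.23  1.38 -0.    1.52  0.61]
```

View pics/s18a.png

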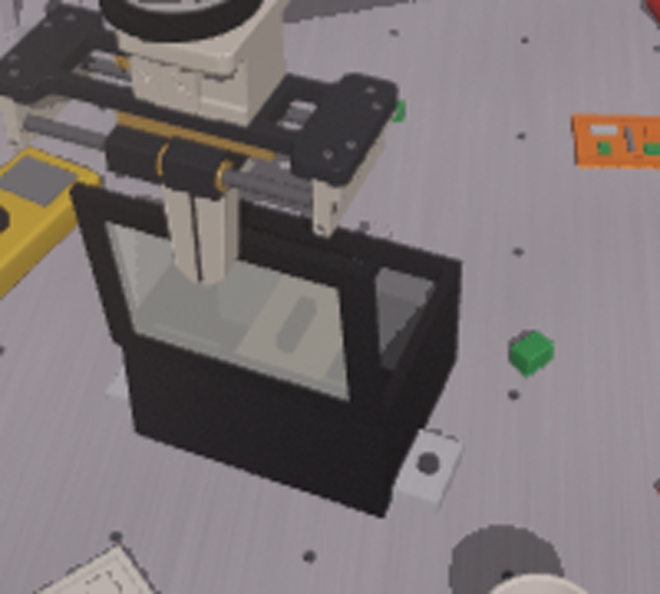

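View pics/w18.png

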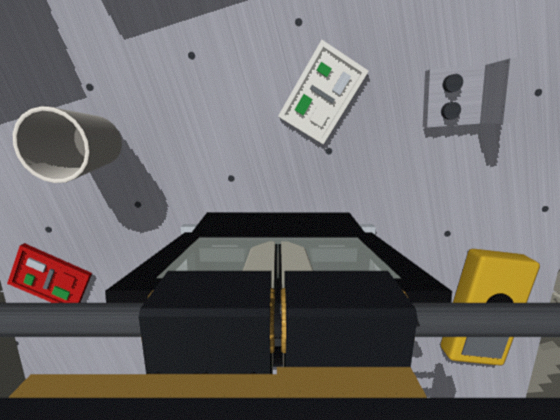

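Run:
```python
from h import *
s=118
th=np.r_[1.57,np.arange(1.47,0.05,-0.1)]
y=70-s*np.cos(th)+8*np.sin(th)+7.5; z=96+s*np.sin(th)+8*np.cos(th)+14
p=np.c_[y,z]
print(p.round(1).tolist())
rows=[]; cur=p[0].copy()
for q in p[1:]:
    d=np.round((q-cur)/10,1); rows.append([float(d[0]),0,float(-d[1]),0]); cur+=d*10
print(rows)
```

```text
[[85.4, 228.0], [73.6, 228.2], [61.8, 227.2], [50.2, 225.1], [38.8, 221.8], [27.9, 217.4], [17.4, 211.9], [7.5, 205.3], [-1.6, 197.9], [-10.0, 189.5], [-17.5, 180.4], [-24.1, 170.6], [-29.6, 160.1], [-34.1, 149.2], [-37.4, 137.8], [-39.7, 126.2]]
[[-1.2, 0, -0.0, 0], [-1.2, 0, 0.1, 0], [-1.1, 0, 0.2, 0], [-1.2, 0, 0.3, 0], [-1.1, 0, 0.5, 0], [-1.0, 0, 0.5, 0], [-1.0, 0, 0.7, 0], [-0.9, 0, 0.7, 0], [-0.8, 0, 0.8, 0], [-0.8, 0, 1.0, 0], [-0.6, 0, 0.9, 0], [-0.6, 0, 1.1, 0], [-0.4, 0, 1.1, 0], [-0.4, 0, 1.1, 0], [-0.2, 0, 1.2, 0]]
```

Call:
carry_out([
  [[-0.5,0,0,0],[-0.5,0,0,0],[-0.5,0,0,0],[-0.5,0,0,0],[0,0,0,0],[0,0,0,0]],
])

```text
t: 45.43
tool_pos: [0.5766, 0.2392, 0.2263]
orientation: [2.503, 1.899, -0.002]
force: [0.7, -0.4, 0.3]
opening: 0.0008
```

Run:
```python
from h import *
status(); print(w2c(robot.read_state()['tool_pos']))
```

```text
t 45.43 pos mm [576.6 239.2 226.3] yaw(toolY) -15.6 tilt [-0.0006 -0.0008] F [ 0.7 -0.4  0.3] T [-0.12  0.07  0.01] op 0.8 q [ 0.31  0.2   1.42 -0.    1.52  0.58]
[-1.28194346e-01  8.47493234e+01  2.26341085e+02]
```

Now follow the arc, first part.

Call:
carry_out([
  [[-1.2,0,0,0],[-1.2,0,0.1,0],[-1.1,0,0.1,0],[-1.2,0,0.3,0],[-1.1,0,0.4,0],[-1.0,0,0.5,0],[-1.0,0,0.6,0],[0,0,0,0]],
])

```text
t: 46.1
tool_pos: [0.5548, 0.1623, 0.2049]
orientation: [-2.504, -1.898, 0.004]
force: [-0.2, -0.9, 0.4]
opening: 0.0006
```

Run:
```python
from h import *
status(); print(w2c(robot.read_state()['tool_pos'])); snap('side','s19.png'); 
im=cv2.imread('pics/s19.png'); cv2.imwrite('pics/s19a.png',cv2.resize(im[140:360,180:380],None,fx=2.7,fy=2.7,interpolation=cv2.INTER_CUBIC))
```

```text
t 46.10 pos mm [554.8 162.3 204.9] yaw(toolY) -15.7 tilt [-0.0022 -0.0016] F [-0.2 -0.9  0.4] T [-0.11  0.09 -0.06] op 0.6 q [ 0.2   0.09  1.58 -0.    1.47  0.47]
[ -0.46881053   4.90107267 204.94781534]
```

View pics/s19a.png

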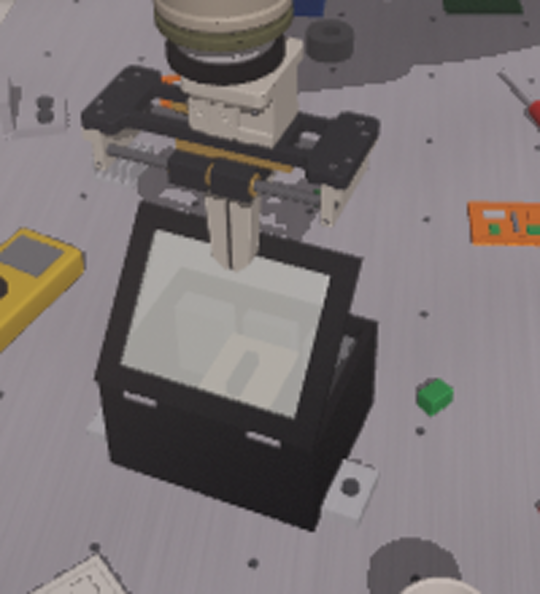

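Call:
carry_out([
  [[-0.9,0,0.7,0],[-0.8,0,0.8,0],[-0.8,0,1.0,0],[-0.6,0,0.9,0],[-0.6,0,1.1,0],[-0.4,0,1.1,0],[-0.4,0,1.1,0],[-0.2,0,0.8,0],[0,0,0,0]],
])

```text
t: 46.9
tool_pos: [0.5414, 0.119, 0.1287]
orientation: [-2.501, -1.898, 0.006]
force: [-0.5, -0.6, -0.6]
opening: 0.0003
```

Run:
```python
from h import *
status(); print(w2c(robot.read_state()['tool_pos'])); snap('side','s20.png'); 
im=cv2.imread('pics/s20.png'); cv2.imwrite('pics/s20a.png',cv2.resize(im[140:360,180:380],None,fx=2.7,fy=2.7,interpolation=cv2.INTER_CUBIC))
```

```text
t 46.90 pos mm [541.4 119.  128.7] yaw(toolY) -15.6 tilt [-0.0043 -0.0005] F [-0.5 -0.6 -0.6] T [-0.05  0.08 -0.  ] op 0.3 q [ 0.12  0.09  1.73 -0.    1.33  0.4 ]
[ -1.65558582 -40.47962947 128.65160879]
```

View pics/s20a.png

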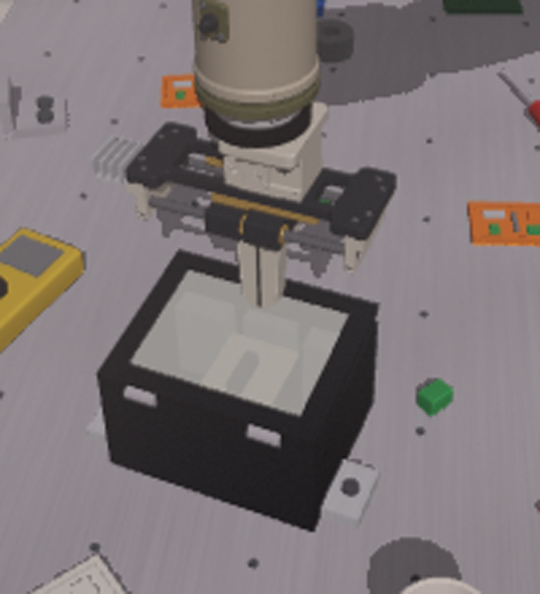

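Call:
carry_out([
  [[0,0,-1.6,0],[-2.1,0.1,0,0],[0,0,0.8,0],[0,0,0.5,0],[0,0,0.5,0],[0,0,0.3,0],[0,0,0.2,0],[0,0,0.2,0],[0,0,0,0]],
])

```text
t: 47.7
tool_pos: [0.5382, 0.0994, 0.122]
orientation: [-2.501, -1.9, 0.001]
force: [-0.6, -0.5, 0.4]
opening: 0.0007
```

Run:
```python
from h import *
status(); print(w2c(robot.read_state()['tool_pos']))
```

```text
t 47.70 pos mm [538.2  99.4 122. ] yaw(toolY) -15.6 tilt [-0.0009  0.0001] F [-0.6 -0.5  0.4] T [-0.05  0.09  0.02] op 0.7 q [0.09 0.07 1.76 0.   1.31 0.36]
[  0.48017949 -60.21066952 121.966961  ]
```

Call:
carry_out([
  [[0,0,0.1,0],[0,0,0.1,0],[0,0,0.1,0],[0,0,0,0]],
])

```text
t: 48.03
tool_pos: [0.5385, 0.0991, 0.1196]
orientation: [2.502, 1.9, 0.0]
force: [0.2, -0.0, -0.9]
opening: 0.0009
```

Call:
carry_out([
  [[0,0,0.1,0],[0,0,0.1,0],[0,0,0,0]],
])

```text
t: 48.28
tool_pos: [0.5387, 0.0991, 0.1183]
orientation: [2.502, 1.899, 0.001]
force: [-2.8, -0.3, 4.7]
opening: 0.0007
```

Call:
carry_out([
  [[0,0,0.1,0],[0,0,0,0]],
])

```text
t: 48.45
tool_pos: [0.5387, 0.099, 0.1182]
orientation: [2.502, 1.899, 0.001]
force: [-6.8, -0.8, 11.9]
opening: 0.0003
```

Call:
carry_out([
  [[0,0,-1.0,0],[0,0,-3.0,0],[0,0,0,0],[0,0,0,0]],
])

```text
t: 48.78
tool_pos: [0.5402, 0.0992, 0.1592]
orientation: [2.5, 1.898, 0.006]
force: [-0.3, 0.1, -0.2]
opening: 0.0003
```

Run:
```python
from h import *
status(); P=robot.camera_params('wrist'); snap('wrist','w21.png'); snap('side','s21.png'); t=c2w(-64,-92,160)*1000; plan(*t,-15.6)
print(proj(P,c2w(-20,-92,78)),proj(P,c2w(16,-92,78)))
im=cv2.imread('pics/s21.png'); cv2.imwrite('pics/s21a.png',cv2.resize(im[140:360,180:380],None,fx=2.7,fy=2.7,interpolation=cv2.INTER_CUBIC))
```

```text
t 48.78 pos mm [540.2  99.2 159.2] yaw(toolY) -15.6 tilt [0.0047 0.0004] F [-0.3  0.1 -0.2] T [-0.12  0.07  0.02] op 0.3 q [ 0.09  0.04  1.72 -0.    1.38  0.36]
n 2 [[[-1.6,-3.2,-0.2,0.0],[-1.5,-3.3,-0.2,0.0]]] end [467.5  86.6 160.5] -15.6
[249.20453281 258.95782407] [294.64092767 258.91308264]
```

View pics/w21.png

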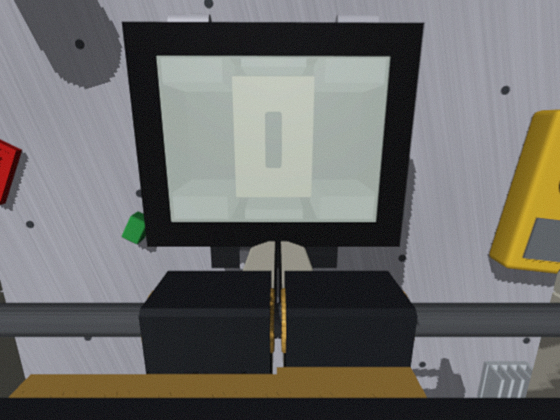

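View pics/s21a.png

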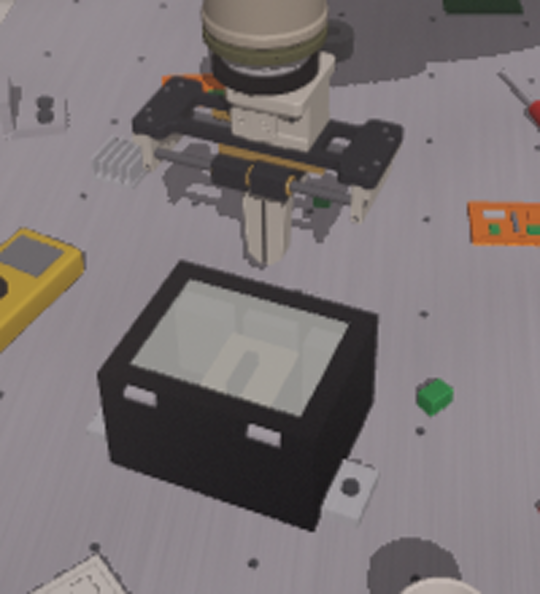

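Call:
carry_out([
  [[-1.6,-3.2,0,0],[-1.5,-3.2,0,0],[0,0,0,0],[0,0,0,0],[0,0,0,0]],
])

```text
t: 49.3
tool_pos: [0.4685, 0.0864, 0.1563]
orientation: [2.502, 1.899, 0.0]
force: [0.2, -0.7, 0.1]
opening: 0.0005
```

Run:
```python
from h import *
status(); print(w2c(robot.read_state()['tool_pos'])); snap('wrist','w22.png')
```

```text
t 49.30 pos mm [468.5  86.4 156.3] yaw(toolY) -15.6 tilt [0.0002 0.    ] F [ 0.2 -0.7  0.1] T [-0.06  0.08 -0.03] op 0.5 q [ 0.07 -0.16  1.92  0.    1.38  0.35]
[-63.10620956 -91.48345038 156.30661236]
```

View pics/w22.png

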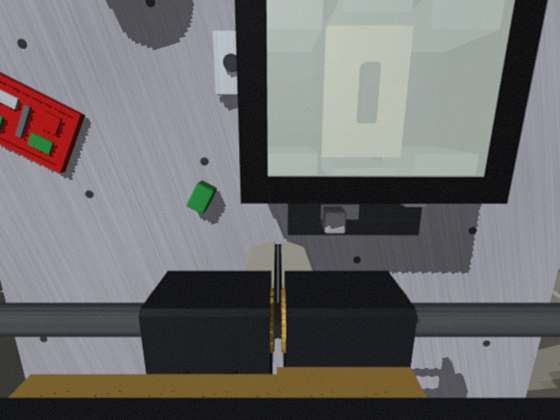

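Call:
carry_out([
  [[0,0,2.0,0],[0,0,2.5,0],[0,0,2.0,0],[0,0,1.3,0],[0,0,0,0],[0,0,0,0],[0,0,0,0],[0,0,0,0]],
])

```text
t: 50.02
tool_pos: [0.47, 0.0865, 0.0801]
orientation: [2.501, 1.899, 0.003]
force: [0.8, 0.3, -0.5]
opening: 0.0005
```

Run:
```python
from h import *
status(); print(w2c(robot.read_state()['tool_pos']))
```

```text
t 50.02 pos mm [470.   86.5  80.1] yaw(toolY) -15.6 tilt [0.0024 0.0002] F [ 0.8  0.3 -0.5] T [-0.08  0.06 -0.07] op 0.5 q [ 0.07 -0.07  1.98  0.    1.23  0.35]
[-61.75642469 -90.93481549  80.14446867]
```

Call:
carry_out([
  [[0,0.5,0,0],[0,0.5,0,0],[0,0.5,0,0],[0,0.5,0,0],[0,0.5,0,0],[0,0.5,0,0],[0,0.5,0,0],[0,0.5,0,0],[0,0,0,0]],
])

```text
t: 50.77
tool_pos: [0.5079, 0.0753, 0.0787]
orientation: [2.502, 1.899, 0.0]
force: [0.2, 0.1, -0.5]
opening: 0.0002
```

Run:
```python
from h import *
status(); print(w2c(robot.read_state()['tool_pos']))
```

```text
t 50.77 pos mm [507.9  75.3  78.7] yaw(toolY) -15.6 tilt [ 0.0005 -0.0001] F [ 0.2  0.1 -0.5] T [-0.06  0.1  -0.04] op 0.2 q [ 0.05  0.03  1.89 -0.    1.23  0.32]
[-22.15551925 -91.53407632  78.65262575]
```

Call:
carry_out([
  [[0,0.2,0,0],[0,0.2,0,0],[0,0.2,0,0],[0,0.2,0,0]],
])

```text
t: 51.1
tool_pos: [0.5146, 0.0735, 0.0785]
orientation: [-2.502, -1.9, 0.001]
force: [-1.8, -0.2, 0.3]
opening: 0.0005
```

Run:
```python
from h import *
status(); print(w2c(robot.read_state()['tool_pos'])); snap('wrist','w23.png')
```

```text
t 51.10 pos mm [514.6  73.5  78.5] yaw(toolY) -15.6 tilt [-0.0005 -0.0001] F [-1.8 -0.2  0.3] T [-0.08  0.39 -0.02] op 0.5 q [ 0.04  0.05  1.87 -0.    1.23  0.32]
[-15.24764425 -91.518379    78.46817066]
```

View pics/w23.png

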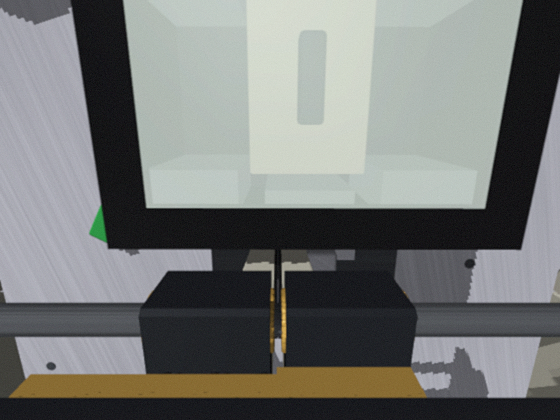

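Pushing with ~2 N; TCP at x −15, expected stop near −9.5. Continue to the stop.

Call:
carry_out([
  [[0,0.2,0,0],[0,0.2,0,0],[0,0.1,0,0],[0,0,0,0]],
])

```text
t: 51.48
tool_pos: [0.5197, 0.0721, 0.0785]
orientation: [2.502, 1.899, -0.0]
force: [-0.6, -1.0, -1.1]
opening: 0.0009
```

Run:
```python
from h import *
status(); print(w2c(robot.read_state()['tool_pos']))
```

```text
t 51.48 pos mm [519.7  72.1  78.5] yaw(toolY) -15.6 tilt [-0. -0.] F [-0.6 -1.  -1.1] T [-0.1   0.16 -0.07] op 0.9 q [ 0.04  0.06  1.86 -0.    1.23  0.31]
[ -9.96237728 -91.4940074   78.54717238]
```

Call:
carry_out([
  [[0,0.1,0,0],[0,0.1,0,0],[0,0,0,0]],
])

```text
t: 51.73
tool_pos: [0.5216, 0.0716, 0.0786]
orientation: [2.502, 1.9, -0.0]
force: [-1.0, 0.3, 0.3]
opening: 0.0005
```

Call:
carry_out([
  [[0,0.1,0,0],[0,0.1,0,0],[0,0,0,0]],
])

```text
t: 51.98
tool_pos: [0.5229, 0.0712, 0.0786]
orientation: [-2.501, -1.899, 0.002]
force: [-4.3, 0.6, 0.7]
opening: 0.0005
```

Call:
carry_out([
  [[0,0.1,0,0],[0,0,0,0]],
])

```text
t: 52.15
tool_pos: [0.523, 0.0712, 0.0785]
orientation: [-2.5, -1.898, 0.004]
force: [-9.0, 2.0, 6.3]
opening: 0.0005
```

Call:
carry_out([
  [[0,-0.5,0,0],[0,-1.5,0,0],[0,0,-2.0,0],[0,0,-4.0,0],[-2.0,0,-4.0,0],[-3.0,0,-4.0,0],[0,0,0,0],[0,0,0,0],[0,0,0,0]],
])

```text
t: 52.9
tool_pos: [0.4936, 0.0341, 0.2092]
orientation: [2.502, 1.898, 0.002]
force: [0.3, -0.2, -0.2]
opening: 0.0005
```

Run:
```python
from h import *
status(); P=robot.camera_params('wrist'); snap('wrist','w24.png'); snap('top','t24.png'); snap('side','s24.png')
for x in (8,16,24): print(proj(P,c2w(x,-92,78)))
for s in ((-88,-70),(88,-70),(88,70),(-88,70)): print(proj(P,c2w(*s,104)))
im=cv2.imread('pics/w24.png'); cv2.imwrite('pics/w24a.png',cv2.resize(im[100:280,180:420],None,fx=3,fy=3,interpolation=cv2.INTER_CUBIC))
```

```text
t 52.90 pos mm [493.6  34.1 209.2] yaw(toolY) -15.6 tilt [0.0011 0.0001] F [ 0.3 -0.2 -0.2] T [-0.05  0.11  0.05] op 0.5 q [-0.03 -0.15  1.81  0.    1.48  0.24]
[315.19453884 156.3884819 ]
[324.26824764 156.39292166]
[333.34090239 156.3973609 ]
[197.52515762 131.64773164]
[421.77836902 131.79286653]
[446.95826605 -83.242853  ]
[183.77532042 -83.77580648]
```

View pics/w24.png

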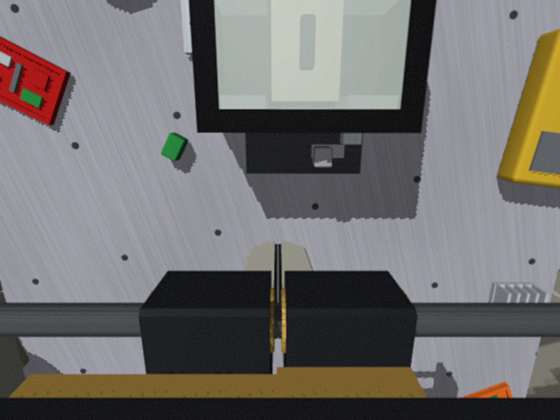

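View pics/t24.png

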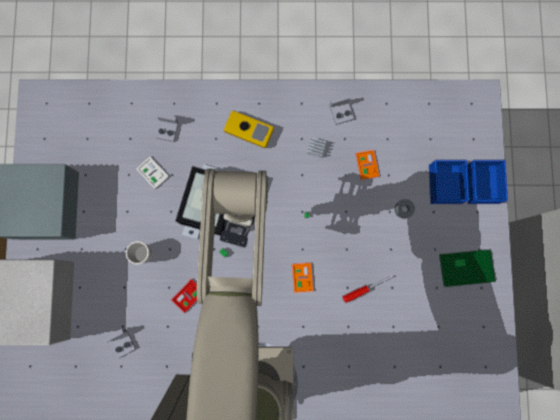

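View pics/s24.png

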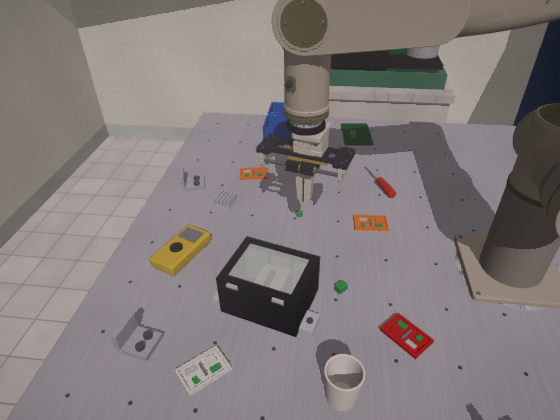

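View pics/w24a.png

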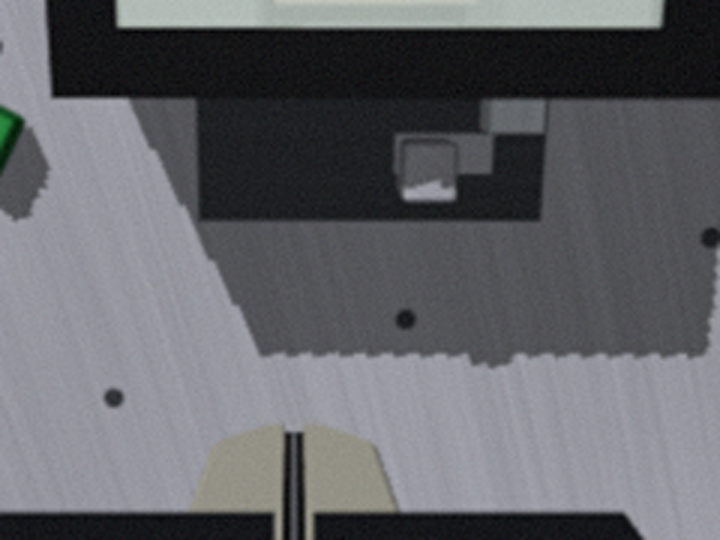

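Run:
```python
from h import *
status(); print(robot.close_job())
```

```text
t 53.05 pos mm [492.5  34.6 207.4] yaw(toolY) -15.6 tilt [-0.0028  0.0002] F [ 0.2  0.5 -0.4] T [-0.1   0.09  0.02] op 0.5 q [-0.03 -0.14  1.81  0.    1.48  0.24]
the job is handed in; nothing more can be done
None
```

The job is done and handed in at about 53 s. The four carriers on the table and the cover plate are in the case, with the lid shut and the latch home.

- **Packing:** I lowered each piece until I felt it rest, then let go. The contact heights put the floor at about 26 mm and stepped up 8 mm per carrier. The plate rests with its bar up, and its top is at about 77.5 mm, below the 96 mm rim.
- **Lid:** I pushed it over from behind and pressed it on the frame with 12 N. It stopped with its face at about 104 mm, and the camera view agrees that it is shut.
- **Latch:** I pushed it until it stopped moving under 9 N. The wrist picture puts the block at x ≈ 15 mm, against 16 mm nominal, which is within measuring error.
- **Last look:** The last pictures show the bystanders and look-alikes in place as far as they were visible. The arm hid part of the top view, and the robot was clear of everything.

**One lapse:** with the first carrier I sent several lowering steps before reading the force. The load on the floor reached about 29 N for a moment, above the 25 N it is rated to hold. I eased off to 4 N before letting go. The carrier's height changed by only about 0.3 mm, and the later layers landed where predicted, so the floor seems not to have given way.

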